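# Load and start the flat-bed screen press

### The arm

A 6-joint arm with a two-finger parallel gripper is mounted at the origin on the work surface. World frame = base frame: x ahead of the robot, y to its left, z up, the work surface at z = 0. Lengths are in m, angles in degrees, forces in N, time in s.
With the tool pointing down it reaches from about 0.25 to 0.775 m from the base axis. Payload 4 kg.
Tool frame: the origin (TCP) lies at the very end of the fingers, on their centre line; the grasp point (between the pads) lies 19 mm behind it; z points along the fingers, y is the line along which they close (so a half turn about z gives the same grasp; the last joint's range is limited). The gripper opens to 85 mm and grips with 20 to 120 N. Pads are 22 mm wide; open, the fingers measure 114 mm over their backs; the gripper's body (76 mm by 85 mm) begins 54 mm behind the grasp point. The pads swing forward as they close: fully open they stand 13 mm farther back than shut.
Start: joints at [59.009, 4.996, 78.535, -0, 96.463, -5.907], TCP at [0.233, 0.498, 0.231] pointing down, gripper open.
Joint ranges: [-177.83, 177.83], [-43.37, 116.18], [15.69, 146.23], [-61.86, 241.86], [9.47, 152.12], [-147.06, 147.06]. Speed limits (degrees/s): [159.86, 159.86, 180, 180, 180, 180].

### API

Orientations are given as a 3x3 rotation matrix whose columns are the frame's x, y, z axes.
In Python, from cell import manip gives the robot as it stands.
- The arm moves only by the shell command python3 -m creep 'ROWS' [FORCE]. ROWS is JSON, a list of rows, each a list of 7 numbers: the shift along the tool's x, y, z in mm, then the turn, a rotation vector about the tool's x, y, z in rad, then the finger opening in mm, from 0 to 85.4. In form: [[tx, ty, tz, wx, wy, wz, jaw], ...]. A call has 1 to 20 rows; each row is the pose to reach, as a shift and turn from the pose commanded when the call began, along the tool's axes at that moment; what a row does not reach only later rows make up. A row lasts 1/8 s, in which the tool goes at most 62.5 mm and 10.7 degrees, less where a joint would pass 70% of its speed; a pose out of reach is approached as far as the arm can. A call with a gripper value outside its range is refused whole. The fingers move at their own pace and stop on an object; FORCE is the grip in N (left out, the last holds). Time passes only in rows, so rows that repeat a pose let the fingers close. It gives the time, the measured TCP pose, the force, the opening and the grip force at its end, in the units of the state.
- manip.observe(): the state, without advancing time (a new reading comes with each control period).
- manip.capture(name): name is "scene" or "top" or "wrist"; returns the picture (420x560x3 uint8, red, green, blue); there is no depth.
- manip.get_calibration(name): a dict with "K" (3x3 intrinsics, pixels), "cam_to_world" (4x4, takes a point from camera to world coordinates). Camera axes: x right, y down, z forward; pixel columns grow to the right and rows downward; lengths in m; the calibration is good to about 2 mm. A picture is of the moment at which its call begins: read the wrist's pose just before it. get_calibration takes no time and is no camera call; for the wrist camera it gives the pose at the moment of the call.
- manip.job_done(): hands the job in; it is judged then, once.
Trained networks look in the newest picture that a camera, given by its name, has taken for a name from the list of things; names that differ only in an ending like _2 or _b are one class to them, and where a whole thing is asked for, a point or a joint stands for the part that bears it (a point fixed in the world has none). Each returns a list of dicts, best first, with "confidence" (0 to 1); they miss things now and then, are a little off and sometimes report something else, mostly with a low value. They report only what shows in the picture. A call takes as long as a camera call. They do not tell look-alikes from the thing itself.
- manip.trace(camera, target): "mask" (420x560 bool, what is visible of it) and "at" ([column, row] in pixels, amid what is visible of it).
The state is a dict: "time": time; "qpos": joint angles; "qvel": joint speeds; "joint_torque": joint torques, N m; "position": TCP position; "tcp_rot": TCP orientation; "wrist_force": force on the tool from outside, world axes, zero at the start; "ft_torque": the same for the moment, N m; "gripper_width": finger opening in m; "gripper_force": force on a finger pad.
Only numpy, scipy, OpenCV 4.12 (cv2) and the standard library are available. Lean on these libraries where they do the work, as an engineer would, in place of code of your own. Each camera call takes 0.05 s, during which the arm holds its last target. There are 200 camera calls.

### The job

Slide the cover of the gap-bar box along its guides, without lifting it off, right back to its far stop, take out the thick square bar, lay it flat on the press tray and slide the cover fully shut again, leaving the two thin bars in their pockets. Lay every bonding jig from the red mat on the tray too, each flat on the tray floor with its glass up and nothing stacked or resting on the rim. With everything on it push the tray fully home into the press, then turn the selector on top of the press clockwise past its detent until it clicks over; leave the other things on the bench where they are.

Things in the scene. Friction and masses are not known exactly. Their poses are not given: they have to be found in the camera images.
- box: fixed aluminium gap-bar box, 208 mm along its x, 240 mm along its y; origin: centre of its underside, on the bench. The cover lies on ledges and on the flat rest in the +y half, all 34 mm high; guide walls and end stops 6 mm thick and 44 mm high run all round (196 x 228 mm inside), so the cover slides along y only
- box_well (a point): in the -y half of the box (axes as the box's), centre of the middle pocket's floor, 4 mm above the bench. Three pockets lie at x = -52, 0, +52 mm from here, each 32 mm wide (x), 100 mm long (y); between and beside them are ribs only 12 mm above the bench. The well they lie in is open for x -92..92, y -50..50 mm, with 34 mm high edges
- cover: loose steel cover plate, 190 mm along its x, 112 mm along its y, 5 mm thick, about 0.3 kg, in the guides of the box, axes parallel to the box's (3 mm play each side). Origin: centre of its underside. In the box's frame its y is -0.058 fully shut (against the -y stop) and +0.058 at the far stop
- cover_grip (a point): middle of the black bar handle on the middle of the cover: 14 mm wide along x, 64 mm long along y (axes as the cover's), its foot on the cover 13 mm below this point, its top 13 mm above it
- bar: the thick steel gap bar, 26 x 92 x 26 mm, long along its y, about 0.3 kg, in one of the three pockets under the cover. Origin: centre of its underside as it starts. Its top is then 30 mm above the bench, 18 mm above the ribs. It fits the tray with its length along the tray's x
- bar_center (a point): the middle of the thick bar, 13 mm from its four long faces (axes as the bar's)
- thin_a: thin steel gap bar, 12 x 92 x 12 mm, long along its y, in another pocket; stays there. Origin: centre of its underside
- thin_b: thin steel gap bar like thin_a, in the third pocket; stays there
- mat: fixed red mat, 220 mm (x) by 210 mm (y), 4 mm thick; origin: centre of its underside, on the bench
- jig0: aluminium bonding jig, 72 mm along its x, 32 mm along its y, 20 mm high, 0.12 kg, dark glass strip on its top (+z). Origin: centre of the underside. Lies on the mat (2 to 4 jigs are present)
- jig1: aluminium bonding jig, 72 mm along its x, 32 mm along its y, 20 mm high, 0.12 kg, dark glass strip on its top (+z). Origin: centre of the underside. Lies on the mat (2 to 4 jigs are present)
- jig2: aluminium bonding jig, 72 mm along its x, 32 mm along its y, 20 mm high, 0.12 kg, dark glass strip on its top (+z). Origin: centre of the underside. Lies on the mat (2 to 4 jigs are present)
- jig3: aluminium bonding jig, 72 mm along its x, 32 mm along its y, 20 mm high, 0.12 kg, dark glass strip on its top (+z). Origin: centre of the underside. Lies on the mat (2 to 4 jigs are present)
- tray (a joint): the press tray's slide, m: 0 fully out (towards the robot), 0.130 fully home; within 6 mm counts as home. It slides along the press's x, away from the robot, with about 2 N of friction, and stays where it is left
- tray_in (a point): centre of the tray's inner floor, 25 mm above the bench, moving with the tray; axes are the press's (x: the way the tray slides in, y across). The floor is 120 mm in x by 300 mm in y; the rim is 5 mm thick and rises 10 mm above the floor
- tray_handle (a point): middle of the tray's handle, a 12 mm round bar 110 mm long along the press's y, in front of the tray (95 mm to -x of tray_in), its axis 33 mm above the bench; 24 mm clear between it and the tray's rim. It moves with the tray
- press: fixed flat-bed press, origin on the bench under its head. The head is 360 mm wide (y), from x = -78 to +92 mm, 118 mm high; behind x = 14 mm a housing reaches 152 mm. The throat for the tray is 316 mm wide, open to 76 mm above the bench. The centre of the tray floor is at x = -150 mm when out, -20 mm when home
- selector (a joint): angle of the selector, rad: 0 is off, 1.05 is on; it grows clockwise seen from above. It is over-centre: a spring resists with up to 0.15 N m until about 0.53, then throws it on to the on stop by itself once it is let go
- selector_grip (a point): on the vertical axis of the selector, on the press at x = -42, y = -100 mm from its origin: middle of its bar grip, 52 mm long along this point's x, 14 mm thick along its y, reaching 12 mm above this point (158 mm over the bench) and 14 mm below it. The point turns with the selector
- tape: roll of masking tape lying flat, 100 mm across, 24 mm high; bystander. Origin: centre of the underside
- roller: hand roller: white roller 100 mm long with a blue handle, 24 mm high; bystander. Origin: under the middle of the roller
- spray: white bottle with a red cap, 64 mm across, 150 mm high; bystander. Origin: centre of the underside
- cup: white cup, 80 mm across, 85 mm high; bystander. Origin: centre of the underside
- driver: screwdriver lying flat, 160 mm long along its x; bystander
Not all that is in view belongs to the job. Leave any orange or pink look-alike of the jig1 alone.

How it is judged:
By the outcome, as a careful person would: the job done as asked, in the order asked, and still so for the second after the job is handed in, with the robot touching nothing.
Of jig0, jig1, jig2, jig3 only 2 to 4 are there at a start; the rules pass over those that are not, and their reading is None.
At some moment in a run one of jig0, jig1, jig2, jig3 may be knocked a few centimetres aside while the robot is not near it.
Once in a run the grip may slacken for a moment while it holds something.
It also fails if it takes over 210 s, if anything falls off the work surface, if the arm or the gripper's body presses on something with over 40 N, if the wrist force passes 120 N, or if a joint passes its speed limit or range.

## Working session

There is one attempt and no reset: what is moved stays moved. The work goes in short steps, Python scripts to look and compute and a shell command to move; the robot and the scene stay as the last step left them, time stands still between calls to the robot, and variables do not carry over. Pictures are saved under pics/ and viewed, at most 14 in all, crops included, and the job is handed in when it is done.

```bash
mkdir -p pics; ls
cat > h.py <<'E'
import numpy as np, cv2
from cell import manip
def snap(n,f):
    im=manip.capture(n); cv2.imwrite('pics/'+f,cv2.cvtColor(im,cv2.COLOR_RGB2BGR)); return im
def toplane(n,uv,z,cal=None):
    c=cal or manip.get_calibration(n);K=np.array(c['K']);T=np.array(c['cam_to_world'])
    d=T[:3,:3]@np.linalg.solve(K,[uv[0],uv[1],1.]);o=T[:3,3]
    return o+d*(z-o[2])/d[2]
E
python3 - <<'E'
from h import *
for n in('scene','top','wrist'): snap(n,n+'0.png')
for n in('scene','top','wrist'):
    c=manip.get_calibration(n);print(n,np.round(c['K'],1).tolist(),np.round(c['cam_to_world'],3).tolist())
print(manip.observe())
E
```

```text
pics
scene [[392.6, 0.0, 280.8], [0.0, 392.6, 210.2], [0.0, 0.0, 1.0]] [[-0.876, 0.413, -0.247, 0.817], [0.482, 0.753, -0.449, 0.471], [0.0, -0.512, -0.859, 1.174], [0.0, 0.0, 0.0, 1.0]]
top [[485.4, 0.0, 277.9], [0.0, 485.4, 204.0], [0.0, 0.0, 1.0]] [[-0.019, -0.982, 0.186, 0.275], [-1.0, 0.014, -0.025, -0.074], [0.022, -0.187, -0.982, 1.401], [0.0, 0.0, 0.0, 1.0]]
wrist [[342.2, 0.0, 277.3], [0.0, 342.2, 209.0], [0.0, 0.0, 1.0]] [[0.422, 0.865, 0.27, 0.164], [0.907, -0.402, -0.127, 0.53], [-0.002, 0.299, -0.954, 0.374], [0.0, 0.0, 0.0, 1.0]]
{'time': 0.15, 'qpos': array([ 5.90111244e+01,  5.03424233e+00,  7.86080394e+01,  3.07979622e-03,
        9.64627347e+01, -5.90604192e+00]), 'qvel': array([ 0.06987493, -0.06447091, -0.18090229,  0.09055155,  0.05434299,
       -0.04970122]), 'joint_torque': array([ 2.66216644e-03, -3.52374387e+01, -3.13678336e+01,  4.14484327e-05,
        8.08303070e-03,  1.24450082e-05]), 'position': array([0.23293495, 0.49780341, 0.23033344]), 'tcp_rot': array([[-9.05698277e-01,  4.23921753e-01, -9.89486468e-04],
       [ 4.23922839e-01,  9.05696993e-01, -1.54376997e-03],
       [ 2.41737249e-04, -1.81765571e-03, -9.99998319e-01]]), 'wrist_force': array([-0.33714594, -0.70217275,  0.07283493]), 'ft_torque': array([-0.05888935,  0.00574288,  0.00132176]), 'gripper_force': 0.0, 'gripper_width': 0.08543131886786784}
```

View pics/top0.png

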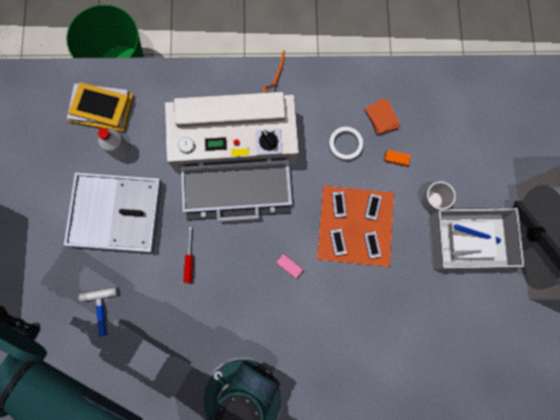

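View pics/scene0.png

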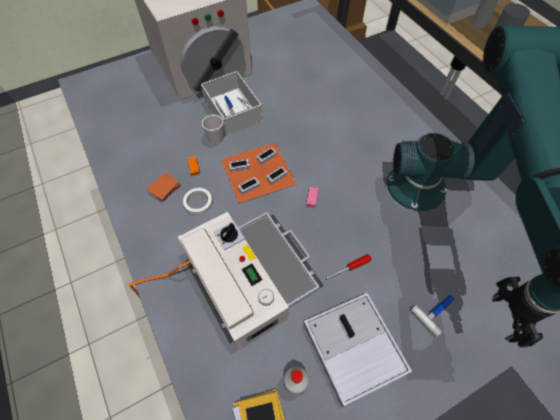

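The top view shows four jigs on the orange-red mat around (355,222), the box at (112,212) with its cover handle at (131,212), the press at (232,130) with its tray out at (237,187), and the selector at (268,141). The scene view agrees: the jigs lie around (258,170) and the handle at (347,326).

```bash
cat >> h.py <<'E'
def rays(n,uv):
    c=manip.get_calibration(n);K=np.array(c['K']);T=np.array(c['cam_to_world'])
    d=T[:3,:3]@np.linalg.solve(K,[uv[0],uv[1],1.]);return T[:3,3],d/np.linalg.norm(d)
def tri(obs):
    A=0;b=0
    for o,d in obs:
        P=np.eye(3)-np.outer(d,d);A=A+P;b=b+P@o
    x=np.linalg.solve(A,b);return x,max(np.linalg.norm((np.eye(3)-np.outer(d,d))@(x-o)) for o,d in obs)
def rect(n,mask,z,cal=None):
    # min-area rectangle of a mask on the plane z: centre, (long,short), angle of long axis deg
    v,u=np.nonzero(mask); c=cal or manip.get_calibration(n)
    p=np.array([toplane(n,(a,b),z,c)[:2] for a,b in zip(u,v)],np.float32)
    (cx,cy),(w,h),a=cv2.minAreaRect(p*1000)
    if w<h: w,h,a=h,w,a+90
    return round(cx,1),round(cy,1),round(w,1),round(h,1),round((a+90)%180-90,1)
E
python3 - <<'E'
from h import *
Z=dict(cover=.039,cover_grip=.06,box=.044,mat=.004,jig1=.024,tray_in=.03,tray_handle=.033,selector_grip=.15,press=.118,driver=.01)
for t in ['cover','cover_grip','box','mat','jig1','tray_in','tray_handle','selector_grip','press']:
    R={}
    for n in('top','scene'):
        for r in manip.trace(n,t):
            if r['confidence']<.3: continue
            R.setdefault(n,[]).append(r)
            print(t,n,round(r['confidence'],2),np.round(r['at'],1).tolist(),int(r['mask'].sum()),np.round(toplane(n,r['at'],Z[t]),4)[:2].tolist(),rect(n,r['mask'],Z[t]))
    if len(R)==2 and t!='jig1': x,e=tri([rays(n,R[n][0]['at']) for n in R]);print('  tri',np.round(x,4),round(e,4))
E
```

```text
cover top 0.62 [131.4, 216.3] 2654 [0.504, 0.3061] (512.7, 305.2, 194.6, 112.9, -5.0)
cover top 0.57 [102.0, 296.3] 590 [0.2833, 0.3777] (255.4, 370.2, 131.4, 97.3, 32.1)
cover scene 0.86 [346.3, 329.5] 2556 [0.5178, 0.3148] (517.5, 307.9, 192.4, 111.4, -5.8)
cover scene 0.32 [245.2, 184.9] 201 [0.5503, -0.2724] (542.4, -263.7, 74.6, 40.6, 3.3)
  tri [0.5096 0.3123 0.0124] 0.0016
cover_grip top 0.68 [134.2, 213.6] 2636 [0.508, 0.2927] (508.6, 299.0, 187.5, 111.3, -5.2)
cover_grip scene 0.61 [343.5, 327.3] 2679 [0.5268, 0.3088] (520.7, 311.9, 188.1, 112.1, -5.2)
  tri [0.5156 0.3034 0.019 ] 0.0008
box top 0.62 [92.9, 212.1] 4009 [0.5168, 0.4128] (515.7, 356.3, 253.6, 211.8, 85.1)
box scene 0.64 [365.9, 363.4] 4284 [0.5229, 0.417] (523.5, 363.7, 241.7, 216.8, 85.1)
  tri [0.5193 0.4168 0.0316] 0.0005
mat top 0.93 [354.2, 223.7] 4111 [0.4782, -0.331] (473.1, -333.4, 221.7, 210.1, -6.8)
mat top 0.71 [234.0, 149.7] 14957 [0.707, 0.0187] (737.0, 20.3, 497.9, 409.9, 10.6)
mat scene 0.85 [257.0, 174.8] 2078 [0.4844, -0.3148] (476.5, -325.6, 222.5, 221.0, -6.7)
  tri [ 0.4795 -0.3334 -0.0202]
[... 1208 characters left out ...]
.7)
  tri [0.5822 0.0258 0.047 ] 0.0051
tray_handle top 0.58 [237.3, 189.4] 4949 [0.579, 0.0075] (571.9, 12.5, 309.7, 166.1, -86.9)
tray_handle scene 0.76 [280.3, 259.7] 3391 [0.5778, 0.0331] (565.4, 16.5, 312.5, 151.2, -85.9)
  tri [0.5783 0.0156 0.0052] 0.0093
selector_grip top 0.71 [267.6, 140.3] 298 [0.687, -0.0812] (688.0, -81.0, 56.2, 45.8, -1.0)
selector_grip scene 0.75 [228.7, 234.0] 238 [0.6957, -0.0664] (697.3, -66.9, 54.8, 50.1, -88.3)
  tri [ 0.6938 -0.0804  0.1255] 0.0016
press top 0.89 [233.0, 152.8] 14941 [0.6629, 0.0139] (710.2, 19.2, 472.3, 362.6, 4.3)
press scene 0.87 [249.5, 270.2] 11683 [0.6888, 0.0517] (744.4, 38.4, 451.1, 399.5, 14.3)
  tri [0.6823 0.0209 0.0461] 0.0031
```

View pics/wrist0.png

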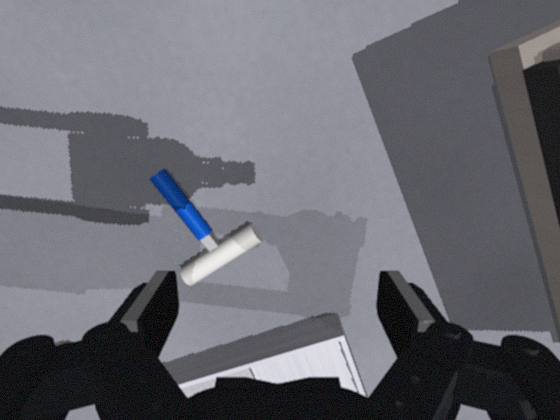

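The wrist view shows only the roller, around (215,250), with the box edge at the bottom (300,360). The camera sits on the tool's +x side. I'll write a helper that works out moves, then go above the cover.

```bash
cat >> h.py <<'E'
from scipy.spatial.transform import Rotation as Ro
def go(x,y,z,az):
    """print the shift/turn to TCP (m) with tool straight down, tool y at azimuth az deg (either half turn)"""
    s=manip.observe();R=s['tcp_rot'];p=s['position']
    for a in(az,az+180):
        a=np.radians(a);Y=np.array([np.cos(a),np.sin(a),0]);Z=np.array([0,0,-1.]);G=np.c_[np.cross(Y,Z),Y,Z]
        w=Ro.from_matrix(R.T@G).as_rotvec();t=R.T@(np.array([x,y,z])-p)*1000
        print('az%4d'%np.degrees(a),np.round(t,1).tolist(),np.round(w,3).tolist(),'rows>=%d'%max(np.ceil(np.linalg.norm(t)/62.5),np.ceil(np.degrees(np.linalg.norm(w))/10.7)))
    print('now',np.round(p,4),'q',np.round(s['qpos'],0))
E
python3 -c "
from h import *
go(.512,.33,.25,-5)"
```

```text
az  -5 [-323.8, -34.1, -18.6] [0.0, -0.0, 1.22] rows>=7
az 175 [-323.8, -34.1, -18.6] [0.0, 0.0, -1.921] rows>=11
now [0.2332 0.4981 0.2313] q [59.  5. 79. -0. 96. -6.]
```

```bash
python3 -m creep '[[-324,-34,-19,0,0,1.22,85],[-324,-34,-19,0,0,1.22,85],[-324,-34,-19,0,0,1.22,85],[-324,-34,-19,0,0,1.22,85],[-324,-34,-19,0,0,1.22,85],[-324,-34,-19,0,0,1.22,85],[-324,-34,-19,0,0,1.22,85],[-324,-34,-19,0,0,1.22,85],[-324,-34,-19,0,0,1.22,85],[-324,-34,-19,0,0,1.22,85]]'
python3 - <<'E'
from h import *
print(manip.observe()['qpos'].round(0)); c=manip.get_calibration('wrist')
snap('wrist','w1.png')
Z=dict(cover=.039,cover_grip=.06,box=.044)
for t in Z:
    for r in manip.trace('wrist',t)[:2]:
        print(t,round(r['confidence'],2),np.round(r['at'],1).tolist(),int(r['mask'].sum()),rect('wrist',r['mask'],Z[t],c))
E
```

```text
time: 2.3
position: [0.5119, 0.3303, 0.2504]
tcp_rot: [[0.085, 0.996, 0.0], [0.996, -0.085, 0.0], [0.0, 0.0, -1.0]]
wrist_force: [0.6, 1.1, 0.2]
gripper_width: 0.0849
gripper_force: 0.0
[ 27.  12.  68.   0. 100.  32.]
cover 0.83 [279.7, 196.2] 17910 (513.2, 304.8, 191.7, 113.5, -5.2)
cover_grip 0.93 [279.6, 197.1] 17753 (513.0, 311.0, 179.6, 105.2, -4.8)
box 0.94 [282.4, 89.2] 32553 (517.7, 360.6, 242.7, 210.2, 85.0)
box 0.4 [196.7, 320.2] 765 (425.3, 169.2, 105.0, 26.7, 0.8)
```

View pics/w1.png

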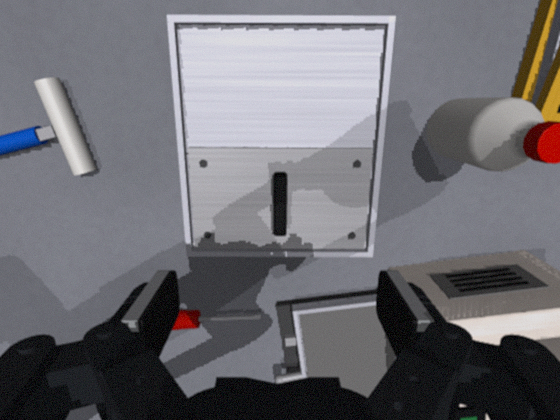

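The wrist view shows the closed cover, with the black handle at columns 273-287 and rows 172-236. The box outline is clear. I'll shift the wrist for a second view of the handle, the tray handle and the driver.

```bash
cat >> h.py <<'E'
def dark(im,box,thr=45):
    # largest dark blob in (c0,r0,c1,r1)
    c0,r0,c1,r1=box;m=np.zeros(im.shape[:2],np.uint8);m[r0:r1,c0:c1]=(im[r0:r1,c0:c1].max(2)<thr)
    n,l,s,ce=cv2.connectedComponentsWithStats(m);k=1+np.argmax(s[1:,4]);return l==k,ce[k]
E
python3 - <<'E'
from h import *
np.save('c1.npy',manip.get_calibration('wrist'),allow_pickle=True)
im=cv2.imread('pics/w1.png')
m,ce=dark(im,(230,150,330,255)); c=manip.get_calibration('wrist')
print(m.sum(),ce,rect('wrist',m,.065,c),toplane('wrist',ce,.065,c))
E
python3 -m creep '[[0,0,40,0,0,0,60],[-30,0,90,0,0,0,60],[-30,0,90,0,0,0,60],[-30,0,90,0,0,0,60]]'
python3 - <<'E'
from h import *
c1=np.load('c1.npy',allow_pickle=True).item();c=manip.get_calibration('wrist')
im0=cv2.imread('pics/w1.png');im=snap('wrist','w2.png')
m0,_=dark(im0,(230,150,330,255));m,_=dark(im,(220,80,340,330))
def ray(c,uv):
    K=np.array(c['K']);T=np.array(c['cam_to_world']);d=T[:3,:3]@np.linalg.solve(K,[uv[0],uv[1],1.]);return T[:3,3],d/np.linalg.norm(d)
def ends(m):
    v,u=np.nonzero(m);return [(u[v==r].mean(),r) for r in(v.min(),v.max())]
print(m.sum(),ends(m),ends(m0),rect('wrist',m,.065,c))
for a,b in zip(ends(m0),ends(m)): print(tri([ray(c1,a),ray(c,b)]))
E
```

```text
755 [279.39205298 203.04768212] (512.5, 308.1, 63.8, 12.8, 85.0) [0.51266079 0.3094465  0.065     ]
time: 3.0
position: [0.5106, 0.3008, 0.162]
tcp_rot: [[0.087, 0.996, 0.003], [0.996, -0.087, 0.002], [0.002, 0.003, -1.0]]
wrist_force: [-0.4, 0.2, 0.6]
gripper_width: 0.0602
gripper_force: 0.0
1482 [(np.float64(279.77777777777777), np.int64(157)), (np.float64(277.5), np.int64(242))] [(np.float64(279.5), np.int64(173)), (np.float64(279.5), np.int64(234))] (512.7, 307.7, 64.5, 12.6, 84.8)
(array([0.51572769, 0.33989295, 0.0655711 ]), np.float64(0.000446962185372335))
(array([0.51062873, 0.29071167, 0.10126966]), np.float64(0.00036276712150936713))
```

```bash
python3 -c "
from h import *
go(.5127,.306,.043,-5)"
```

```text
az  -5 [4.2, 0.1, 120.7] [0.006, -0.004, 0.001] rows>=2
az 175 [4.2, 0.1, 120.7] [0.006, 0.009, -3.141] rows>=17
now [0.5116 0.3015 0.1637] q [25. 12. 79.  0. 89. 30.]
```

```bash
python3 -m creep '[[4,0.5,50,0.006,-0.004,0,45],[4,0.5,90,0.006,-0.004,0,45],[4,0.5,119,0.006,-0.004,0,45],[4,0.5,119,0.006,-0.004,0,45],[4,0.5,119,0.006,-0.004,0,5],[4,0.5,119,0.006,-0.004,0,5],[4,0.5,119,0.006,-0.004,0,5],[4,0.5,119,0.006,-0.004,0,5],[4,0.5,119,0.006,-0.004,0,5]]' 50
```

```text
time: 4.18
position: [0.5126, 0.3054, 0.045]
tcp_rot: [[0.087, 0.996, -0.0], [0.996, -0.087, 0.0], [0.0, -0.0, -1.0]]
wrist_force: [-0.8, 0.4, 6.1]
gripper_width: 0.0125
gripper_force: 52.8
```

```bash
python3 -m creep '[[10,0,0,0,0,0,5],[25,0,0,0,0,0,5],[40,0,0,0,0,0,5],[55,0,0,0,0,0,5],[70,0,0,0,0,0,5],[85,0,0,0,0,0,5],[98,0,0,0,0,0,5],[106,0,0,0,0,0,5],[110,0,0,0,0,0,5],[110,0,0,0,0,0,5]]'
```

```text
time: 5.42
position: [0.5224, 0.4127, 0.0449]
tcp_rot: [[0.088, 0.996, -0.001], [0.996, -0.088, -0.004], [-0.004, -0.0, -1.0]]
wrist_force: [0.3, -6.1, 9.5]
gripper_width: 0.0131
gripper_force: 31.2
```

```bash
python3 -m creep '[[2,0,0,0,0,0,5],[4,0,0,0,0,0,5],[6,0,0,0,0,0,5],[8,0,0,0,0,0,5],[9,0,0,0,0,0,5],[9,0,0,0,0,0,5]]' 60
```

```text
time: 6.18
position: [0.523, 0.4191, 0.045]
tcp_rot: [[0.089, 0.996, -0.002], [0.996, -0.089, -0.009], [-0.009, -0.001, -1.0]]
wrist_force: [-1.4, -11.8, 10.8]
gripper_width: 0.0125
gripper_force: 60.0
```

```bash
python3 -m creep '[[2,0,0,0,0,0,5],[4,0,0,0,0,0,5],[4,0,0,0,0,0,5],[4,0,0,0,0,0,5]]'
```

```text
time: 6.68
position: [0.523, 0.4191, 0.0452]
tcp_rot: [[0.09, 0.996, -0.004], [0.996, -0.09, -0.017], [-0.017, -0.003, -1.0]]
wrist_force: [-4.4, -21.7, 15.9]
gripper_width: 0.0129
gripper_force: 60.6
```

```bash
python3 -m creep '[[-3,0,0,0,0,0,5],[-4,0,0,0,0,0,40],[-4,0,0,0,0,0,40],[-4,0,0,0,0,0,40],[-4,0,-40,0,0,0,50],[-4,0,-90,0,0,0,60],[-40,0,-150,0,0,0,60],[-60,0,-170,0,0,0,60],[-60,0,-170,0,0,0,60]]'
python3 - <<'E'
from h import *
c=manip.get_calibration('wrist');np.save('c1.npy',c,allow_pickle=True)
snap('wrist','w3.png')
Z=dict(cover=.039,bar=.030,thin_a=.016,box=.044,box_well=.004)
for t in Z:
    for r in manip.trace('wrist',t)[:3]:
        print(t,round(r['confidence'],2),np.round(r['at'],1).tolist(),int(r['mask'].sum()),rect('wrist',r['mask'],Z[t],c))
E
```

```text
time: 7.8
position: [0.5183, 0.3675, 0.215]
tcp_rot: [[0.088, 0.996, -0.0], [0.996, -0.088, 0.0], [0.0, -0.0, -1.0]]
wrist_force: [-0.1, -0.4, 0.2]
gripper_width: 0.0604
gripper_force: 0.0
cover 0.57 [277.3, 124.5] 26584 (523.2, 419.3, 192.3, 113.6, -4.9)
cover 0.2 [275.5, 240.2] 2126 (513.4, 310.4, 91.2, 25.1, 84.9)
bar 0.89 [276.0, 239.5] 2162 (513.8, 307.1, 94.9, 26.3, 84.4)
thin_a 0.75 [323.1, 233.3] 992 (563.5, 299.6, 91.4, 14.1, 84.9)
thin_a 0.68 [228.5, 232.5] 965 (461.6, 309.0, 90.2, 13.2, 84.9)
thin_a 0.18 [277.4, 123.7] 26613 (523.2, 416.8, 206.4, 121.4, -5.3)
box 0.57 [267.1, 226.2] 21774 (517.4, 360.8, 240.5, 209.7, 84.8)
box_well 0.79 [262.4, 221.9] 22686 (516.7, 349.7, 273.1, 236.9, 85.0)
```

View pics/w3.png

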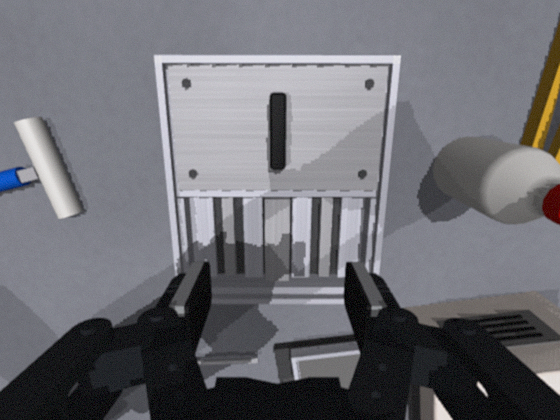

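The cover is at the far stop, filling rows 60-195. The thick bar is in the middle pocket at (276,240), and the thin bars are at columns 323 and 228.

```bash
python3 -m creep '[[-30,0,40,0,0,0,50],[-58,0,70,0,0,0,50],[-58,0,70,0,0,0,50],[-58,0,70,0,0,0,50]]'
python3 - <<'E'
from h import *
c=manip.get_calibration('wrist');c1=np.load('c1.npy',allow_pickle=True).item()
im0=cv2.cvtColor(cv2.imread('pics/w3.png'),4);im=snap('wrist','w4.png')
r=manip.trace('wrist','bar')[0];print(r['confidence'],r['at'],r['mask'].sum())
for z in(.026,.03,.034): print(z,rect('wrist',r['mask'],z,c))
v,u=np.nonzero(r['mask']);print(u.min(),u.max(),v.min(),v.max())
go(.5132,.304,.02,-5)
E
```

```text
time: 8.6
position: [0.5119, 0.3104, 0.1417]
tcp_rot: [[0.087, 0.996, -0.006], [0.996, -0.087, -0.002], [-0.003, -0.005, -1.0]]
wrist_force: [0.3, 1.2, -0.4]
gripper_width: 0.0498
gripper_force: 0.0
0.65 [278.3, 204.8] 3927
0.026 (512.9, 305.9, 96.9, 27.8, 84.4)
0.03 (513.0, 307.1, 95.4, 27.3, 84.4)
0.034 (513.1, 308.4, 93.9, 26.9, 84.4)
262 296 146 263
az  -5 [-6.6, 1.6, 123.2] [-0.003, 0.002, 0.001] rows>=2
az 175 [-6.6, 1.6, 123.2] [-0.003, -0.005, -3.14] rows>=17
now [0.5126 0.3109 0.1432] q [26. 13. 79.  0. 88. 31.]
```

```bash
python3 -m creep '[[-5,1,50,-0.003,0.002,0,48],[-5,1,100,-0.003,0.002,0,48],[-5,1,127,-0.003,0.002,0,44],[-5,1,127,-0.003,0.002,0,40],[-5,1,127,-0.003,0.002,0,10],[-5,1,127,-0.003,0.002,0,10],[-5,1,127,-0.003,0.002,0,10],[-5,1,127,-0.003,0.002,0,10],[-5,1,127,-0.003,0.002,0,10]]' 80
```

```text
time: 9.82
position: [0.5124, 0.305, 0.0165]
tcp_rot: [[0.087, 0.996, 0.0], [0.996, -0.087, 0.001], [0.001, 0.0, -1.0]]
wrist_force: [-2.0, 1.7, 5.6]
gripper_width: 0.0236
gripper_force: 81.5
```

```bash
python3 -m creep '[[0,0,-5,0,0,0,10],[0,0,-15,0,0,0,10],[0,0,-50,0,0,0,10],[0,0,-100,0,0,0,10],[0,0,-150,0,0,0,10],[0,0,-200,0,0,0,10],[0,0,-250,0,0,0,10],[0,0,-260,0,0,0,10],[0,0,-260,0,0,0,10]]'
python3 -c "
from h import *
go(.52,.03,.28,93)"
```

```text
time: 10.95
position: [0.5119, 0.3041, 0.2734]
tcp_rot: [[0.087, 0.996, -0.004], [0.996, -0.087, -0.002], [-0.002, -0.004, -1.0]]
wrist_force: [-0.5, -0.6, -4.4]
gripper_width: 0.0242
gripper_force: 80.5
az  93 [-272.4, 31.9, -6.0] [-0.005, -0.001, -1.71] rows>=10
az 273 [-272.4, 31.9, -6.0] [-0.001, 0.005, 1.431] rows>=8
now [0.5119 0.3041 0.2734] q [ 25.  11.  67.  -0. 102.  30.]
```

```bash
python3 -m creep '[[-50,6,-6,0,0,-0.17,10],[-100,12,-6,0,0,-0.34,10],[-150,18,-6,0,0,-0.52,10],[-200,24,-6,0,0,-0.7,10],[-250,30,-6,0,0,-0.87,10],[-272,32,-6,-0.005,0,-1.05,10],[-272,32,-6,-0.005,0,-1.22,10],[-272,32,-6,-0.005,0,-1.39,10],[-272,32,-6,-0.005,0,-1.56,10],[-272,32,-6,-0.005,0,-1.71,10],[-272,32,-6,-0.005,0,-1.71,10],[-272,32,-6,-0.005,0,-1.71,10]]'
python3 - <<'E'
from h import *
c=manip.get_calibration('wrist')
snap('wrist','w5.png')
Z=dict(tray_in=.035,tray_handle=.033,bar=.27,jig1=.024)
for t in Z:
    for r in manip.trace('wrist',t)[:5]:
        print(t,round(r['confidence'],2),np.round(r['at'],1).tolist(),int(r['mask'].sum()),rect('wrist',r['mask'],Z[t],c))
E
```

```text
time: 12.45
position: [0.5197, 0.0306, 0.2786]
tcp_rot: [[-0.999, -0.05, -0.004], [-0.05, 0.999, 0.002], [0.004, 0.002, -1.0]]
wrist_force: [0.6, 0.4, -3.1]
gripper_width: 0.0241
gripper_force: 80.4
tray_in 0.85 [226.8, 216.3] 21146 (572.0, 12.3, 312.9, 168.8, -86.7)
tray_handle 0.92 [225.5, 219.6] 20765 (572.5, 12.1, 312.5, 167.4, -86.8)
tray_handle 0.37 [40.3, 113.8] 7862 (480.0, -240.7, 208.6, 72.0, -10.4)
bar 0.79 [278.1, 266.6] 12115 (528.6, 31.0, 112.2, 30.3, 2.9)
bar 0.66 [228.9, 234.9] 35190 (539.4, 21.1, 180.1, 156.6, -87.1)
jig1 0.87 [14.1, 74.5] 1664 (426.6, -256.8, 75.9, 34.4, -10.4)
jig1 0.61 [19.3, 171.1] 2037 (532.9, -276.6, 74.2, 45.6, -0.1)
jig1 0.59 [134.6, 17.0] 1770 (362.8, -128.6, 68.5, 33.0, 50.8)
jig1 0.4 [503.3, 178.5] 18571 (515.6, 319.7, 220.9, 181.4, -4.7)
```

View pics/w5.png

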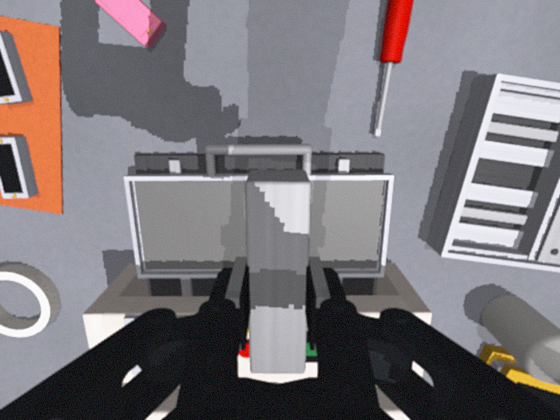

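The view shows the bar held across, with the tray's front rim corners at (125,176) and (393,174) and the handle at (258,150), columns 207-312.

Run:
```python
from h import *
c=manip.get_calibration('wrist')
for uv,z in [((125,177),.035),((393,175),.035),((207,150),.035),((312,150),.035),((139,270),.035),((386,270),.035)]: print(uv,toplane('wrist',uv,z,c).round(4))
a=np.radians(3.2);R=np.array([[np.cos(a),-np.sin(a)],[np.sin(a),np.cos(a)]]);t=np.array([.5903,.0132])
for y in(.11,.055,0,-.055,-.11): print(y,(t+R@[0,y]).round(4))
q=t+R@[0,.11];go(q[0],q[1],.07,93.2)
```

```text
(125, 177) [ 0.5363 -0.1447  0.035 ]
(393, 175) [0.5174 0.1645 0.035 ]
(207, 150) [ 0.5001 -0.0498  0.035 ]
(312, 150) [0.4938 0.0686 0.035 ]
(139, 270) [ 0.6553 -0.1366  0.035 ]
(386, 270) [0.6389 0.1745 0.035 ]
0.11 [0.5842 0.123 ]
0.055 [0.5872 0.0681]
0 [0.5903 0.0132]
-0.055 [ 0.5934 -0.0417]
-0.11 [ 0.5964 -0.0966]
az  93 [-68.5, 88.8, 210.8] [0.001, 0.0, -0.004] rows>=4
az 273 [-68.5, 88.8, 210.8] [0.0, -0.002, 3.137] rows>=17
now [0.5203 0.0306 0.2806] q [ -3.   1.  77.   0. 102. -96.]
```

```bash
python3 -m creep '[[-30,40,0,0,0,0,10],[-69,89,30,0,0,-0.005,10],[-69,89,90,0,0,-0.005,10],[-69,89,150,0,0,-0.005,10],[-69,89,190,0,0,-0.005,10],[-69,89,190,0,0,-0.005,10]]'
python3 -c "
from h import *
go(.5847,.1236,.0385,93.3)"
```

```text
time: 13.45
position: [0.5813, 0.123, 0.086]
tcp_rot: [[-0.998, -0.057, -0.01], [-0.057, 0.998, 0.0], [0.01, 0.001, -1.0]]
wrist_force: [0.5, -0.0, -2.3]
gripper_width: 0.0234
gripper_force: 80.3
az  93 [-4.0, 0.3, 47.4] [0.001, -0.01, -0.001] rows>=1
az 273 [-4.0, 0.3, 47.4] [-0.016, -0.001, 3.141] rows>=17
now [0.5813 0.123  0.086 ] q [  6.  15.  84.   0.  82. -87.]
```

```bash
python3 -m creep '[[-1,0,20,0,0,0,10],[-1,0,38,0,0,0,10],[-1,0,38,0,0,0,10],[-1,0,38,0,0,0,10]]'
python3 -c "
from h import *
go(.5847,.1236,.0385,93.3)"
```

```text
time: 13.95
position: [0.5862, 0.1235, 0.0536]
tcp_rot: [[-0.998, -0.057, 0.001], [-0.057, 0.998, 0.002], [-0.001, 0.001, -1.0]]
wrist_force: [0.3, 0.6, -3.3]
gripper_width: 0.0242
gripper_force: 80.4
az  93 [1.5, 0.2, 15.1] [0.001, 0.001, -0.0] rows>=1
az 273 [1.5, 0.2, 15.1] [0.002, -0.002, 3.141] rows>=17
now [0.5862 0.1235 0.0536] q [  6.  17.  86.   0.  78. -87.]
```

```bash
python3 -m creep '[[2,0,8,0,0,0,10],[2,0,13,0,0,0,10],[2,0,15,0,0,0,10],[2,0,15,0,0,0,10],[2,0,15,0,0,0,10]]'
```

```text
time: 14.58
position: [0.5838, 0.1233, 0.038]
tcp_rot: [[-0.998, -0.057, 0.0], [-0.057, 0.998, 0.001], [-0.001, 0.001, -1.0]]
wrist_force: [-0.0, -0.2, -3.9]
gripper_width: 0.0235
gripper_force: 80.4
```

```bash
python3 -m creep '[[0,0,1,0,0,0,10],[0,0,2,0,0,0,10],[0,0,2,0,0,0,10]]'
```

```text
time: 14.95
position: [0.5844, 0.1234, 0.0375]
tcp_rot: [[-0.998, -0.057, 0.002], [-0.057, 0.998, 0.002], [-0.002, 0.001, -1.0]]
wrist_force: [-2.0, -0.1, 5.6]
gripper_width: 0.024
gripper_force: 81.5
```

Contact (force +5.6 N). Release and rise, then look.

```bash
python3 -m creep '[[0,0,0,0,0,0,34],[0,0,0,0,0,0,34],[0,0,0,0,0,0,34],[0,0,-30,0,0,0,34],[0,0,-80,0,0,0,34],[0,0,-140,0,0,0,40],[0,0,-200,0,0,0,40],[0,0,-200,0,0,0,40]]'
python3 - <<'E'
from h import *
c=manip.get_calibration('wrist')
snap('wrist','w6.png')
for t,z in(('bar',.051),('tray_in',.035)):
    for r in manip.trace('wrist',t)[:2]: print(t,round(r['confidence'],2),np.round(r['at'],1).tolist(),int(r['mask'].sum()),rect('wrist',r['mask'],z,c))
go(.5215,.395,.2,-5)
E
```

```text
time: 15.95
position: [0.5865, 0.1234, 0.2438]
tcp_rot: [[-0.998, -0.057, 0.014], [-0.057, 0.998, 0.003], [-0.014, 0.002, -1.0]]
wrist_force: [0.2, 1.5, -0.7]
gripper_width: 0.0401
gripper_force: 0.0
bar 0.63 [161.1, 222.6] 82370 (701.9, 16.9, 436.2, 406.3, -6.3)
bar 0.62 [275.7, 172.3] 2397 (582.6, 122.9, 93.5, 26.7, 3.6)
tray_in 0.92 [161.4, 157.8] 37153 (572.9, 11.8, 312.3, 167.8, -86.7)
az  -5 [46.0, 275.0, 35.0] [-0.001, -0.002, 1.715] rows>=10
az 175 [46.0, 275.0, 35.0] [0.002, -0.001, -1.426] rows>=8
now [0.5832 0.123  0.2346] q [  6.  11.  72.   0.  98. -87.]
```

```bash
python3 -m creep '[[8,46,20,0,0,0.17,40],[15,92,35,0,0,0.34,40],[23,138,35,0,0,0.52,40],[31,184,35,0,0,0.7,40],[38,230,35,0,0,0.87,40],[46,275,35,0,0,1.05,40],[46,275,35,0,0,1.22,40],[46,275,35,0,0,1.39,40],[46,275,35,0,0,1.56,40],[46,275,35,0,0,1.715,40],[46,275,35,0,0,1.715,40],[46,275,35,0,0,1.715,40]]'
python3 - <<'E'
from h import *
c=manip.get_calibration('wrist')
im=snap('wrist','w7.png')
for z in(1,):
  for r in manip.trace('wrist','cover')[:1]: print(r['confidence'],rect('wrist',r['mask'],.039,c))
m,ce=dark(im,(200,100,360,300));print(ce,rect('wrist',m,.065,c))
go(.5228,.421,.0445,-5)
E
```

```text
time: 17.6
position: [0.5215, 0.3947, 0.1995]
tcp_rot: [[0.085, 0.996, -0.003], [0.996, -0.085, -0.0], [-0.0, -0.002, -1.0]]
wrist_force: [-0.2, -0.6, 0.2]
gripper_width: 0.0401
gripper_force: 0.0
[276.99905393 166.84673605] (523.0, 419.9, 63.6, 12.7, 84.8)
az  -5 [26.1, -1.0, 155.9] [-0.001, -0.001, 0.001] rows>=3
az 175 [26.1, -1.0, 155.9] [0.001, -0.002, -3.14] rows>=17
now [0.5218 0.3948 0.2004] q [32. 19. 66.  0. 96. 37.]
```

```bash
python3 -m creep '[[25,-1,40,0,0,0,40],[25,-1,90,0,0,0,40],[25,-1,130,0,0,0,40],[25,-1,155,0,0,0,40],[25,-1,155,0,0,0,40],[25,-1,155,0,0,0,5],[25,-1,155,0,0,0,5],[25,-1,155,0,0,0,5],[25,-1,155,0,0,0,5]]' 60
python3 -m creep '[[-8,0,0,0,0,0,5],[-20,0,0,0,0,0,5],[-35,0,0,0,0,0,5],[-50,0,0,0,0,0,5],[-65,0,0,0,0,0,5],[-80,0,0,0,0,0,5],[-95,0,0,0,0,0,5],[-105,0,0,0,0,0,5],[-110,0,0,0,0,0,5],[-110,0,0,0,0,0,5]]'
```

```text
time: 18.82
position: [0.5243, 0.4209, 0.0489]
tcp_rot: [[0.087, 0.996, 0.004], [0.996, -0.087, 0.004], [0.004, 0.003, -1.0]]
wrist_force: [-0.6, -0.1, 6.4]
gripper_width: 0.0121
gripper_force: 62.8
time: 20.08
position: [0.515, 0.3123, 0.0489]
tcp_rot: [[0.087, 0.996, 0.005], [0.996, -0.087, 0.006], [0.007, 0.004, -1.0]]
wrist_force: [-1.4, 3.8, 7.1]
gripper_width: 0.0122
gripper_force: 63.0
```

```bash
python3 -m creep '[[-2,0,0,0,0,0,5],[-4,0,0,0,0,0,5],[-6,0,0,0,0,0,5],[-8,0,0,0,0,0,5],[-9,0,0,0,0,0,5],[-9,0,0,0,0,0,5]]'
python3 -m creep '[[-2,0,0,0,0,0,5],[-3,0,0,0,0,0,5],[-3,0,0,0,0,0,5],[-3,0,0,0,0,0,5]]'
```

```text
time: 20.82
position: [0.5145, 0.3054, 0.0488]
tcp_rot: [[0.086, 0.996, 0.006], [0.996, -0.087, 0.01], [0.01, 0.005, -1.0]]
wrist_force: [1.5, 8.7, 5.1]
gripper_width: 0.0125
gripper_force: 62.6
time: 21.32
position: [0.5145, 0.3052, 0.0494]
tcp_rot: [[0.086, 0.996, 0.007], [0.996, -0.086, 0.016], [0.016, 0.006, -1.0]]
wrist_force: [2.0, 14.9, 3.8]
gripper_width: 0.0124
gripper_force: 62.5
```

```bash
python3 -m creep '[[3,0,0,0,0,0,5],[3,0,0,0,0,0,40],[3,0,0,0,0,0,40],[3,0,0,0,0,0,40],[3,0,-40,0,0,0,50],[3,0,-90,0,0,0,60],[3,0,-150,0,0,0,60],[3,0,-200,0,0,0,60],[3,0,-200,0,0,0,60]]'
python3 - <<'E'
from h import *
c=manip.get_calibration('wrist')
im=snap('wrist','w8.png')
for t,z in(('cover',.039),('box',.044)):
  for r in manip.trace('wrist',t)[:1]: print(t,r['confidence'],rect('wrist',r['mask'],z,c))
m,ce=dark(im,(200,60,360,330));print(ce,rect('wrist',m,.065,c))
go(.44,-.33,.26,-86)
E
```

```text
time: 22.45
position: [0.5149, 0.3019, 0.2525]
tcp_rot: [[0.087, 0.996, 0.01], [0.996, -0.087, 0.006], [0.007, 0.01, -1.0]]
wrist_force: [0.0, 0.3, -0.3]
gripper_width: 0.06
gripper_force: 0.0
cover 0.72 (514.9, 303.3, 190.9, 113.3, -4.9)
[343.89568706 292.97592778] (565.9, 183.0, 114.7, 66.4, -35.7)
az -86 [-634.8, -17.0, -15.4] [-0.002, 0.002, 1.414] rows>=11
az  94 [-634.8, -17.0, -15.4] [-0.002, -0.002, -1.728] rows>=11
now [0.5123 0.3009 0.2445] q [25. 11. 71.  0. 99. 30.]
```

```bash
python3 -m creep '[[-55,-1,-10,0,0,0.12,60],[-110,-3,-25,0,0,0.24,60],[-165,-5,-25,0,0,0.36,60],[-220,-8,-25,0,0,0.5,60],[-275,-12,-25,0,0,0.62,60],[-330,-16,-25,0,0,0.74,60],[-385,-20,-25,0,0,0.86,60],[-440,-25,-25,0,0,1,60],[-495,-30,-25,0,0,1.12,60],[-550,35,-25,0,0,1.24,60],[-600,42,-25,0,0,1.36,60],[-630,43,-25,0,0,1.414,60],[-630,43,-25,0,0,1.414,60],[-630,43,-25,0,0,1.414,60]]'
python3 - <<'E'
from h import *
c=manip.get_calibration('wrist');np.save('c1.npy',c,allow_pickle=True)
snap('wrist','w9.png')
for r in manip.trace('wrist','jig1'):print(round(r['confidence'],2),np.round(r['at'],1).tolist(),int(r['mask'].sum()),rect('wrist',r['mask'],.024,c))
E
```

```text
time: 24.35
position: [0.5004, -0.3292, 0.2682]
tcp_rot: [[0.998, 0.07, -0.003], [0.07, -0.998, 0.004], [-0.002, -0.005, -1.0]]
wrist_force: [0.6, 0.3, 0.3]
gripper_width: 0.0603
gripper_force: 0.0
0.79 [233.5, 227.5] 1692 (424.7, -279.1, 77.0, 35.6, 9.0)
0.79 [326.9, 153.3] 1958 (523.9, -383.4, 72.4, 35.1, -16.2)
0.76 [121.1, 267.1] 1754 (362.9, -142.4, 71.4, 45.1, 49.6)
0.74 [311.4, 241.2] 1509 (415.3, -376.2, 77.6, 33.0, 11.0)
0.73 [243.0, 138.1] 2005 (532.6, -286.1, 72.6, 35.1, 4.3)
0.58 [426.0, 18.5] 2592 (668.2, -462.3, 76.0, 37.0, 79.0)
```

View pics/w9.png

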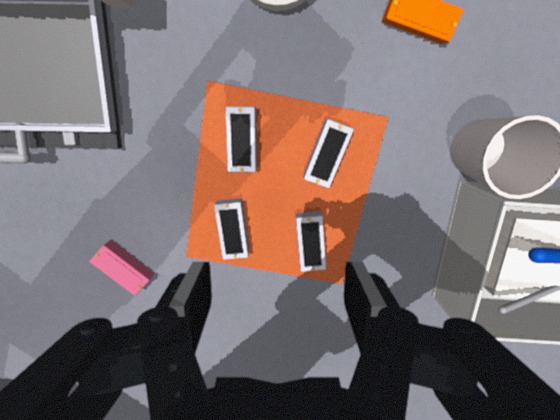

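The view shows four jigs on the mat, glass up, at (241,139), (328,154), (231,230) and (311,242). The pink and orange look-alikes are at (121,267) and (425,18). I'll half-turn the tool so the camera stays clear of the press, then take D, the one at (241,139).

```bash
python3 -c "
from h import *
go(.531,-.285,.15,94.3)"
```

```text
az  94 [33.3, -41.1, 119.7] [0.001, 0.004, 3.138] rows>=17
az 274 [33.3, -41.1, 119.7] [-0.003, 0.001, -0.004] rows>=3
now [ 0.5008 -0.3287  0.2696] q [-39.  11.  67.   0. 102.  47.]
```

```bash
python3 -m creep '[[5,-10,10,0,0,-0.18,60],[10,-20,20,0,0,-0.36,60],[15,-30,30,0,0,-0.54,60],[20,-41,40,0,0,-0.72,60],[25,-41,50,0,0,-0.9,60],[33,-41,60,0,0,-1.08,60],[33,-41,70,0,0,-1.26,60],[33,-41,80,0,0,-1.44,60],[33,-41,90,0,0,-1.62,60],[33,-41,100,0,0,-1.8,60],[33,-41,110,0,0,-1.98,60],[33,-41,120,0,0,-2.16,60],[33,-41,120,0,0,-2.34,60],[33,-41,120,0,0,-2.52,60],[33,-41,120,0,0,-2.7,60],[33,-41,120,0,0,-2.88,60],[33,-41,120,0,0,-3.02,60],[33,-41,120,0,0,-3.14,60],[33,-41,120,0,0,-3.14,60],[33,-41,120,0,0,-3.14,60]]'
cat >> h.py <<'E'
def jig(near,zh=.15):
    c=manip.get_calibration('wrist');manip.capture('wrist')
    for r in manip.trace('wrist','jig1'):
        if r['confidence']<.3: continue
        b=rect('wrist',r['mask'],.024,c)
        # jig top only: bright/dark top found by mask; also print on z=.02/.028 to judge height
        print(round(r['confidence'],2),np.round(r['at'],0).tolist(),b,'<--' if np.hypot(b[0]/1e3-near[0],b[1]/1e3-near[1])<.05 else '')
E
python3 - <<'E'
from h import *
jig((.532,-.285)); go(.531,-.285,.008,94.3)
E
```

```text
time: 26.95
position: [0.531, -0.2859, 0.1506]
tcp_rot: [[-0.998, -0.068, 0.0], [-0.068, 0.998, 0.001], [-0.0, 0.001, -1.0]]
wrist_force: [0.0, 0.2, -0.1]
gripper_width: 0.0603
gripper_force: 0.0
0.91 [514.0, 11.0] (385.8, -129.9, 47.2, 19.4, -86.0) 
0.86 [278.0, 199.0] (532.1, -284.9, 75.0, 34.4, 4.0) <--
0.84 [162.0, 181.0] (523.3, -381.5, 77.0, 36.9, -16.6) 
0.8 [63.0, 315.0] (662.4, -458.6, 76.6, 46.1, 77.7) 
0.71 [169.0, 43.0] (420.7, -372.6, 59.2, 35.7, 10.0) 
0.59 [303.0, 52.0] (423.0, -277.4, 72.9, 33.3, 9.3) 
az  94 [-0.0, 1.1, 142.5] [0.001, 0.0, -0.007] rows>=3
az 274 [-0.0, 1.1, 142.5] [0.001, -0.002, 3.134] rows>=17
now [ 0.531  -0.2862  0.1505] q [ -34.   13.   78.    0.   88. -128.]
```

```bash
python3 -m creep '[[0,1,50,0,0,0,58],[0,1,100,0,0,0,56],[0,1,130,0,0,0,54],[0,1,142,0,0,0,54],[0,1,142,0,0,0,54],[0,1,142,0,0,0,15],[0,1,142,0,0,0,15],[0,1,142,0,0,0,15],[0,1,142,0,0,0,15],[0,1,142,0,0,0,15]]' 60
python3 -m creep '[[0,0,-5,0,0,0,15],[0,0,-30,0,0,0,15],[0,0,-80,0,0,0,15],[0,0,-110,0,0,0,15],[0,0,-110,0,0,0,15]]'
python3 -c "
from h import *
go(.587,.0687,.11,93.3)"
```

```text
time: 28.3
position: [0.5324, -0.2864, 0.0109]
tcp_rot: [[-0.998, -0.068, 0.004], [-0.068, 0.998, -0.001], [-0.004, -0.001, -1.0]]
wrist_force: [0.4, -0.2, 5.8]
gripper_width: 0.0302
gripper_force: 63.0
time: 28.92
position: [0.5324, -0.2866, 0.1216]
tcp_rot: [[-0.998, -0.068, 0.005], [-0.068, 0.998, -0.002], [-0.005, -0.003, -1.0]]
wrist_force: [0.5, -0.4, -0.7]
gripper_width: 0.0299
gripper_force: 62.2
az  93 [-78.6, 350.8, 11.1] [-0.003, 0.005, 0.011] rows>=6
az 273 [-78.6, 350.8, 11.1] [-0.008, -0.004, -3.131] rows>=17
now [ 0.5324 -0.2866  0.1216] q [ -34.   14.   81.    0.   85. -128.]
```

```bash
python3 -m creep '[[-12,55,0,0,0,0,15],[-24,110,0,0,0,0,15],[-36,165,0,0,0,0,15],[-50,220,0,0,0,0,15],[-64,275,0,0,0,0.01,15],[-78,330,5,-0.003,0.005,0.011,15],[-79,351,11,-0.003,0.005,0.011,15],[-79,351,40,-0.003,0.005,0.011,15],[-79,351,70,-0.003,0.005,0.011,15],[-79,351,70,-0.003,0.005,0.011,15],[-79,351,70,-0.003,0.005,0.011,15]]'
python3 -c "
from h import *
go(.587,.0687,.0325,93.3)"
```

```text
time: 30.3
position: [0.5858, 0.0695, 0.0488]
tcp_rot: [[-0.998, -0.056, -0.005], [-0.056, 0.998, 0.004], [0.005, 0.004, -1.0]]
wrist_force: [-1.0, 0.7, -0.1]
gripper_width: 0.03
gripper_force: 62.2
az  93 [-1.3, -1.0, 16.3] [0.004, -0.005, -0.001] rows>=1
az 273 [-1.3, -1.0, 16.3] [-0.008, -0.007, 3.14] rows>=17
now [0.5858 0.0695 0.0488] q [  1.  16.  87.   0.  77. -92.]
```

```bash
python3 -m creep '[[-1,-1,8,0.004,-0.005,0,15],[-1,-1,14,0.004,-0.005,0,15],[-1,-1,18,0.004,-0.005,0,15],[-1,-1,18,0.004,-0.005,0,15]]'
```

```text
time: 30.8
position: [0.5875, 0.0692, 0.0319]
tcp_rot: [[-0.998, -0.057, 0.002], [-0.057, 0.998, 0.0], [-0.002, 0.0, -1.0]]
wrist_force: [-0.3, -0.2, 2.5]
gripper_width: 0.0306
gripper_force: 62.6
```

```bash
python3 -m creep '[[0,0,0,0,0,0,37],[0,0,0,0,0,0,37],[0,0,0,0,0,0,37],[0,0,-30,0,0,0,37],[0,0,-80,0,0,0,45],[0,0,-120,0,0,0,60],[0,0,-120,0,0,0,60]]'
python3 - <<'E'
from h import *
go(.522,-.381,.15,73.7)
E
```

```text
time: 31.68
position: [0.5894, 0.0693, 0.156]
tcp_rot: [[-0.998, -0.057, 0.01], [-0.057, 0.998, 0.001], [-0.01, 0.0, -1.0]]
wrist_force: [-0.0, -0.3, 0.8]
gripper_width: 0.0599
gripper_force: 0.0
az  73 [93.1, -445.7, 5.1] [0.002, 0.01, 0.342] rows>=8
az 253 [93.1, -445.7, 5.1] [-0.014, 0.002, -2.8] rows>=15
now [0.5894 0.0693 0.156 ] q [  1.  12.  80.   0.  88. -92.]
```

```bash
python3 -m creep '[[12,-56,0,0,0,0.04,60],[24,-112,0,0,0,0.08,60],[36,-168,0,0,0,0.12,60],[48,-224,2,0,0,0.17,60],[60,-280,5,0,0,0.22,60],[72,-336,5,0,0,0.26,60],[84,-400,5,0,0,0.3,60],[93,-446,5,0,0,0.342,60],[93,-446,5,0,0,0.342,60],[93,-446,5,0,0,0.342,60]]'
python3 - <<'E'
from h import *
jig((.522,-.381)); go(.522,-.381,.008,73.7)
E
```

```text
time: 32.92
position: [0.519, -0.3807, 0.1441]
tcp_rot: [[-0.96, 0.281, -0.002], [0.281, 0.96, 0.003], [0.002, 0.002, -1.0]]
wrist_force: [0.0, 0.1, -0.4]
gripper_width: 0.0599
gripper_force: 0.0
0.83 [385.0, 39.0] (424.5, -279.6, 69.6, 36.6, 10.3) 
0.79 [278.0, 203.0] (522.4, -383.5, 73.9, 31.9, -16.3) <--
0.78 [242.0, 62.0] (413.6, -376.0, 72.4, 32.6, 9.8) 
0.6 [235.0, 361.0] (661.3, -460.9, 72.4, 46.1, 77.7) 
az  73 [-2.8, -0.6, 137.0] [0.001, -0.001, 0.001] rows>=3
az 253 [-2.8, -0.6, 137.0] [0.002, 0.002, -3.14] rows>=17
now [ 0.5196 -0.3799  0.145 ] q [ -41.   19.   72.    0.   89. -115.]
```

```bash
python3 -m creep '[[-3,-2,50,0,0,0,58],[-3,-2,100,0,0,0,56],[-3,-2,128,0,0,0,54],[-3,-2,137,0,0,0,54],[-3,-2,137,0,0,0,54],[-3,-2,137,0,0,0,15],[-3,-2,137,0,0,0,15],[-3,-2,137,0,0,0,15],[-3,-2,137,0,0,0,15],[-3,-2,137,0,0,0,15]]' 60
python3 -m creep '[[0,0,-5,0,0,0,15],[0,0,-30,0,0,0,15],[0,0,-80,0,0,0,15],[0,0,-110,0,0,0,15],[0,0,-110,0,0,0,15]]'
python3 -c "
from h import *
go(.590,.0138,.11,93.3)"
```

```text
time: 34.28
position: [0.5231, -0.3852, 0.0114]
tcp_rot: [[-0.96, 0.281, 0.004], [0.281, 0.96, -0.002], [-0.004, -0.001, -1.0]]
wrist_force: [-0.5, 1.2, 7.3]
gripper_width: 0.0302
gripper_force: 63.0
time: 34.9
position: [0.5231, -0.3855, 0.1221]
tcp_rot: [[-0.96, 0.281, 0.005], [0.281, 0.96, -0.004], [-0.006, -0.003, -1.0]]
wrist_force: [-0.4, -0.2, -1.4]
gripper_width: 0.0303
gripper_force: 62.1
az  93 [48.0, 402.0, 10.8] [-0.004, 0.006, -0.342] rows>=7
az 273 [48.0, 402.0, 10.8] [0.008, 0.005, 2.799] rows>=15
now [ 0.5231 -0.3855  0.1221] q [ -41.   20.   73.    0.   86. -115.]
```

```bash
python3 -m creep '[[6,55,0,0,0,-0.05,15],[12,110,0,0,0,-0.1,15],[19,165,0,0,0,-0.15,15],[26,220,0,0,0,-0.2,15],[33,275,0,0,0,-0.25,15],[40,330,5,-0.004,0.006,-0.3,15],[48,385,11,-0.004,0.006,-0.342,15],[48,402,11,-0.004,0.006,-0.342,15],[48,402,40,-0.004,0.006,-0.342,15],[48,402,70,-0.004,0.006,-0.342,15],[48,402,70,-0.004,0.006,-0.342,15],[48,402,70,-0.004,0.006,-0.342,15]]'
python3 -c "
from h import *
go(.590,.0138,.0325,93.3)"
```

```text
time: 36.4
position: [0.5887, 0.0145, 0.0489]
tcp_rot: [[-0.998, -0.056, -0.006], [-0.056, 0.998, 0.005], [0.005, 0.005, -1.0]]
wrist_force: [-0.2, 0.1, -0.7]
gripper_width: 0.0301
gripper_force: 62.1
az  93 [-1.3, -0.9, 16.4] [0.005, -0.005, -0.001] rows>=1
az 273 [-1.3, -0.9, 16.4] [-0.008, -0.008, 3.14] rows>=17
now [0.5887 0.0145 0.0489] q [ -4.  16.  87.   0.  77. -98.]
```

```bash
python3 -m creep '[[-1,-1,8,0.004,-0.005,0,15],[-1,-1,14,0.004,-0.005,0,15],[-1,-1,18,0.004,-0.005,0,15],[-1,-1,18,0.004,-0.005,0,15]]'
python3 -m creep '[[0,0,0,0,0,0,37],[0,0,0,0,0,0,37],[0,0,0,0,0,0,37],[0,0,-30,0,0,0,37],[0,0,-80,0,0,0,45],[0,0,-120,0,0,0,60],[0,0,-120,0,0,0,60]]'
python3 - <<'E'
from h import *
go(.4225,-.279,.15,99)
E
```

```text
time: 36.9
position: [0.5907, 0.0143, 0.0325]
tcp_rot: [[-0.998, -0.057, 0.003], [-0.057, 0.998, 0.001], [-0.003, 0.001, -1.0]]
wrist_force: [-0.6, -0.0, 4.9]
gripper_width: 0.03
gripper_force: 62.8
time: 37.78
position: [0.5922, 0.014, 0.1559]
tcp_rot: [[-0.998, -0.057, 0.009], [-0.057, 0.998, 0.001], [-0.009, 0.0, -1.0]]
wrist_force: [0.3, -0.7, -0.5]
gripper_width: 0.0598
gripper_force: 0.0
az  99 [186.2, -282.8, 4.1] [-0.0, 0.009, -0.1] rows>=6
az 279 [186.2, -282.8, 4.1] [0.014, 0.001, 3.042] rows>=17
now [0.5922 0.014  0.1559] q [ -4.  11.  80.   0.  88. -97.]
```

```bash
python3 -m creep '[[35,-50,4,0,0,-0.02,60],[70,-100,4,0,0,-0.04,60],[105,-150,4,0,0,-0.06,60],[135,-200,4,0,0,-0.08,60],[165,-250,4,0,0,-0.1,60],[186,-283,4,0,0,-0.1,60],[186,-283,4,0,0,-0.1,60],[186,-283,4,0,0,-0.1,60]]'
python3 - <<'E'
from h import *
jig((.4225,-.279)); go(.4225,-.279,.008,99.3)
E
```

```text
time: 38.78
position: [0.4199, -0.2783, 0.1453]
tcp_rot: [[-0.988, -0.156, -0.001], [-0.156, 0.988, 0.003], [0.001, 0.003, -1.0]]
wrist_force: [0.6, -0.9, 1.2]
gripper_width: 0.0601
gripper_force: 0.0
0.82 [463.0, 149.0] (356.9, -141.9, 77.0, 36.4, 50.8) 
0.71 [281.0, 197.0] (421.6, -277.3, 74.3, 32.5, 10.1) <--
0.49 [558.0, 387.0] (561.4, 18.1, 19.4, 8.7, 55.1) 
az  99 [-1.9, -1.8, 137.8] [0.002, -0.0, -0.004] rows>=3
az 279 [-1.9, -1.8, 137.8] [-0.001, -0.004, 3.138] rows>=17
now [ 0.4204 -0.2778  0.1458] q [ -40.    1.   92.    0.   87. -139.]
```

```bash
python3 -m creep '[[-1,0,50,0,0,-0.01,58],[-1,0,100,0,0,-0.01,56],[-1,0,128,0,0,-0.01,54],[-1,0,137,0,0,-0.01,54],[-1,0,137,0,0,-0.01,54],[-1,0,137,0,0,-0.01,15],[-1,0,137,0,0,-0.01,15],[-1,0,137,0,0,-0.01,15],[-1,0,137,0,0,-0.01,15],[-1,0,137,0,0,-0.01,15]]' 60
python3 -m creep '[[0,0,-5,0,0,0,15],[0,0,-30,0,0,0,15],[0,0,-80,0,0,0,15],[0,0,-110,0,0,0,15],[0,0,-110,0,0,0,15]]'
python3 -c "
from h import *
go(.593,-.0411,.11,93.3)"
```

```text
time: 40.12
position: [0.4225, -0.2797, 0.0116]
tcp_rot: [[-0.986, -0.166, 0.003], [-0.166, 0.986, -0.001], [-0.003, -0.002, -1.0]]
wrist_force: [0.4, 0.9, 6.0]
gripper_width: 0.0303
gripper_force: 62.5
time: 40.75
position: [0.4224, -0.2801, 0.1223]
tcp_rot: [[-0.986, -0.166, 0.005], [-0.166, 0.986, -0.003], [-0.004, -0.004, -1.0]]
wrist_force: [0.1, -0.2, -1.0]
gripper_width: 0.03
gripper_force: 61.7
az  93 [-207.9, 207.3, 12.4] [-0.003, 0.004, 0.11] rows>=5
az 273 [-207.9, 207.3, 12.4] [-0.006, -0.005, -3.032] rows>=17
now [ 0.4224 -0.2801  0.1223] q [ -40.    2.   94.    0.   83. -140.]
```

```bash
python3 -m creep '[[-40,40,0,0,0,0.02,15],[-80,80,0,0,0,0.04,15],[-120,120,0,0,0,0.07,15],[-160,160,5,-0.003,0.004,0.1,15],[-195,195,12,-0.003,0.004,0.11,15],[-208,207,12,-0.003,0.004,0.11,15],[-208,207,40,-0.003,0.004,0.11,15],[-208,207,70,-0.003,0.004,0.11,15],[-208,207,70,-0.003,0.004,0.11,15],[-208,207,70,-0.003,0.004,0.11,15]]'
python3 -c "
from h import *
go(.593,-.0411,.0325,93.3)"
```

```text
time: 42.0
position: [0.5917, -0.0406, 0.05]
tcp_rot: [[-0.998, -0.056, -0.004], [-0.056, 0.998, 0.004], [0.004, 0.004, -1.0]]
wrist_force: [-0.1, -0.8, -0.7]
gripper_width: 0.0304
gripper_force: 61.6
az  93 [-1.3, -0.7, 17.5] [0.004, -0.004, -0.001] rows>=1
az 273 [-1.3, -0.7, 17.5] [-0.007, -0.006, 3.14] rows>=17
now [ 0.5917 -0.0406  0.05  ] q [  -9.   16.   86.    0.   78. -103.]
```

```bash
python3 -m creep '[[-1,-1,8,0.004,-0.004,0,15],[-1,-1,15,0.004,-0.004,0,15],[-1,-1,19,0.004,-0.004,0,15],[-1,-1,19,0.004,-0.004,0,15]]'
python3 -m creep '[[0,0,0,0,0,0,37],[0,0,0,0,0,0,37],[0,0,0,0,0,0,37],[0,0,-30,0,0,0,37],[0,0,-80,0,0,0,45],[0,0,-140,0,0,0,60],[0,0,-180,0,0,0,60]]'
python3 - <<'E'
from h import *
go(.42,-.36,.22,93.5)
E
```

```text
time: 42.5
position: [0.5939, -0.0409, 0.0327]
tcp_rot: [[-0.998, -0.057, 0.003], [-0.057, 0.998, -0.0], [-0.003, -0.0, -1.0]]
wrist_force: [0.1, 0.1, 3.8]
gripper_width: 0.0303
gripper_force: 62.3
time: 43.38
position: [0.5934, -0.041, 0.2141]
tcp_rot: [[-0.998, -0.057, 0.004], [-0.057, 0.998, -0.001], [-0.004, -0.001, -1.0]]
wrist_force: [0.5, -0.2, 0.1]
gripper_width: 0.0597
gripper_force: 0.0
az  93 [191.3, -308.6, -6.3] [-0.001, 0.004, -0.004] rows>=6
az 273 [191.3, -308.6, -6.3] [0.006, 0.001, 3.138] rows>=17
now [ 0.5934 -0.041   0.2141] q [  -9.   11.   74.    0.   95. -103.]
```

```bash
python3 -m creep '[[32,-52,-6,0,0,0,60],[64,-104,-6,0,0,0,60],[96,-156,-6,0,0,0,60],[128,-208,-6,0,0,0,60],[160,-260,-6,0,0,0,60],[191,-309,-6,0,0,0,60],[191,-309,-6,0,0,0,60],[191,-309,-6,0,0,0,60]]'
python3 - <<'E'
from h import *
jig((.415,-.375));snap('wrist','w10.png');go(.414,-.375,.15,97)
E
```

```text
time: 44.38
position: [0.4197, -0.36, 0.2164]
tcp_rot: [[-0.998, -0.057, -0.0], [-0.057, 0.998, 0.001], [0.0, 0.001, -1.0]]
wrist_force: [0.1, 1.0, 0.2]
gripper_width: 0.0601
gripper_force: 0.0
0.93 [548.0, 348.0] (607.3, -35.8, 98.0, 40.8, 17.2) 
0.71 [264.0, 173.0] (412.7, -375.5, 75.7, 34.1, 9.9) <--
0.71 [506.0, 129.0] (356.9, -143.7, 79.1, 38.7, 51.4) 
0.54 [204.0, 370.0] (657.3, -429.7, 35.0, 16.3, 15.8) 
az  97 [7.5, -15.6, 66.7] [0.0, -0.0, -0.063] rows>=2
az 277 [7.5, -15.6, 66.7] [-0.0, -0.001, 3.079] rows>=17
now [ 0.4205 -0.359   0.2167] q [ -46.    6.   80.    0.   95. -140.]
```

View pics/w10.png

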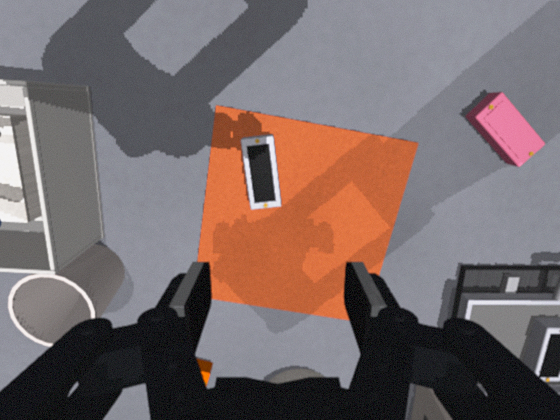

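Only jig C is left, at (262,172). The cup and bin are well to the left.

```bash
python3 -m creep '[[9,-16,60,0,0,-0.063,58],[9,-16,120,0,0,-0.063,56],[9,-16,170,0,0,-0.063,54],[9,-16,199,0,0,-0.063,54],[9,-16,208,0,0,-0.063,54],[9,-16,208,0,0,-0.063,54],[9,-16,208,0,0,-0.063,15],[9,-16,208,0,0,-0.063,15],[9,-16,208,0,0,-0.063,15],[9,-16,208,0,0,-0.063,15],[9,-16,208,0,0,-0.063,15]]' 60
python3 -m creep '[[0,0,-5,0,0,0,15],[0,0,-30,0,0,0,15],[0,0,-80,0,0,0,15],[0,0,-110,0,0,0,15],[0,0,-110,0,0,0,15]]'
python3 -c "
from h import *
go(.5963,-.0960,.11,93.3)"
```

```text
time: 45.9
position: [0.413, -0.378, 0.0113]
tcp_rot: [[-0.993, -0.12, 0.003], [-0.12, 0.993, -0.003], [-0.003, -0.004, -1.0]]
wrist_force: [0.3, 0.1, 7.7]
gripper_width: 0.0304
gripper_force: 61.1
time: 46.52
position: [0.4127, -0.3782, 0.1218]
tcp_rot: [[-0.993, -0.12, 0.004], [-0.12, 0.993, -0.005], [-0.003, -0.005, -1.0]]
wrist_force: [0.2, -0.2, -1.4]
gripper_width: 0.0304
gripper_force: 60.3
az  93 [-216.0, 258.3, 11.2] [-0.005, 0.004, 0.062] rows>=6
az 273 [-216.0, 258.3, 11.2] [-0.005, -0.008, -3.079] rows>=17
now [ 0.4127 -0.3782  0.1218] q [ -48.    9.   87.   -0.   84. -145.]
```

```bash
python3 -m creep '[[-40,50,0,0,0,0.01,15],[-80,100,0,0,0,0.02,15],[-120,150,0,0,0,0.03,15],[-160,200,5,-0.005,0.004,0.05,15],[-195,240,11,-0.005,0.004,0.062,15],[-216,258,11,-0.005,0.004,0.062,15],[-216,258,40,-0.005,0.004,0.062,15],[-216,258,70,-0.005,0.004,0.062,15],[-216,258,70,-0.005,0.004,0.062,15],[-216,258,70,-0.005,0.004,0.062,15]]'
python3 -c "
from h import *
go(.5963,-.0960,.0325,93.3)"
```

```text
time: 47.78
position: [0.5948, -0.0948, 0.0483]
tcp_rot: [[-0.998, -0.058, -0.006], [-0.058, 0.998, 0.005], [0.005, 0.005, -1.0]]
wrist_force: [-0.7, -0.1, -0.8]
gripper_width: 0.0302
gripper_force: 60.2
az  93 [-1.5, -1.3, 15.7] [0.005, -0.005, 0.0] rows>=1
az 273 [-1.5, -1.3, 15.7] [0.008, 0.008, -3.141] rows>=17
now [ 0.5948 -0.0948  0.0483] q [ -15.   18.   85.    0.   78. -108.]
```

```bash
python3 -m creep '[[-1,-1,8,0.004,-0.004,0,15],[-1,-1,14,0.004,-0.004,0,15],[-1,-1,18,0.004,-0.004,0,15],[-1,-1,18,0.004,-0.004,0,15]]'
python3 -m creep '[[0,0,0,0,0,0,37],[0,0,0,0,0,0,37],[0,0,0,0,0,0,37],[0,0,-30,0,0,0,37],[0,0,-80,0,0,0,40],[20,30,-140,0,0,0,20],[50,70,-200,0,0,0,0],[84,105,-240,0,0,0,0],[84,105,-240,0,0,0,0],[84,105,-240,0,0,0,0]]'
python3 - <<'E'
from h import *
c=manip.get_calibration('wrist');snap('wrist','w11.png')
for t,z in(('bar',.051),('tray_handle',.035),('jig1',.045)):
    for r in manip.trace('wrist',t)[:6]: print(t,round(r['confidence'],2),np.round(r['at'],1).tolist(),int(r['mask'].sum()),rect('wrist',r['mask'],z,c))
go(.47,.008,.15,93.3)
E
```

```text
time: 48.28
position: [0.597, -0.0956, 0.0323]
tcp_rot: [[-0.998, -0.058, 0.002], [-0.058, 0.998, 0.001], [-0.002, 0.0, -1.0]]
wrist_force: [-0.2, 1.8, 4.2]
gripper_width: 0.0304
gripper_force: 60.9
time: 49.52
position: [0.5064, 0.0045, 0.272]
tcp_rot: [[-0.998, -0.059, 0.003], [-0.059, 0.998, 0.0], [-0.003, 0.0, -1.0]]
wrist_force: [-0.0, -0.9, -1.5]
gripper_width: 0.0005
gripper_force: 0.0
bar 0.79 [372.2, 246.0] 2037 (584.4, 120.1, 98.4, 31.8, 5.0)
tray_handle 0.66 [528.7, 206.6] 10422 (515.8, 309.6, 192.1, 110.8, -5.2)
jig1 0.95 [325.6, 242.7] 1843 (588.4, 68.5, 79.0, 36.0, 3.5)
jig1 0.88 [190.8, 242.1] 1788 (594.5, -93.6, 76.6, 35.9, 5.1)
jig1 0.63 [155.3, 24.3] 2265 (363.5, -125.7, 72.7, 31.6, 50.7)
jig1 0.61 [281.9, 232.9] 1168 (582.4, 13.8, 60.8, 31.6, 4.4)
jig1 0.56 [237.2, 239.5] 1614 (592.5, -39.8, 76.7, 32.3, 2.1)
az  93 [35.2, 6.5, 118.2] [0.001, -0.005, -0.001] rows>=2
az 273 [35.2, 6.5, 118.2] [-0.008, -0.002, 3.141] rows>=17
now [0.5061 0.0033 0.268 ] q [ -6.  -1.  80.   0. 101. -99.]
```

View pics/w11.png

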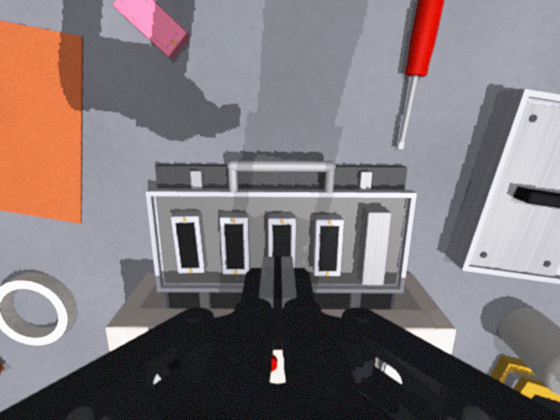

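All five pieces lie flat in the tray: jigs at columns 187, 234, 282 and 328 with glass up, and the bar at column 375. The mat is empty. Next I'll push the handle, at (282,167), with closed fingers.

```bash
python3 -m creep '[[20,3,20,0,0,0,0],[43,5,80,0,0,0,0],[43,5,140,0,0,0,0],[43,5,170,0,0,0,0],[43,5,170,0,0,0,0]]'
python3 -c "
from h import *
go(.462,.0063,.028,93.3)"
```

```text
time: 50.35
position: [0.4599, 0.0065, 0.0962]
tcp_rot: [[-0.998, -0.057, -0.011], [-0.057, 0.998, 0.002], [0.011, 0.003, -1.0]]
wrist_force: [0.6, -0.7, 1.1]
gripper_width: 0.0003
gripper_force: 0.0
az  93 [-2.8, -0.4, 68.1] [0.003, -0.011, -0.001] rows>=2
az 273 [-2.8, -0.4, 68.1] [-0.017, -0.004, 3.141] rows>=17
now [0.4599 0.0065 0.0962] q [  -6.   -2.  101.    0.   81. -100.]
```

```bash
python3 -m creep '[[0,0,40,0,0,0,0],[0,0,66,0,0,0,0],[0,0,66,0,0,0,0],[-6,0,66,0,0,0,0],[-12,0,66,0,0,0,0],[-18,0,66,0,0,0,0],[-24,0,66,0,0,0,0],[-24,0,66,0,0,0,0]]'
```

```text
time: 51.35
position: [0.4876, 0.0083, 0.0351]
tcp_rot: [[-0.998, -0.058, 0.001], [-0.058, 0.998, 0.001], [-0.001, 0.001, -1.0]]
wrist_force: [-0.2, 0.8, -0.1]
gripper_width: 0.0002
gripper_force: 0.0
```

```bash
python3 -m creep '[[12,0,0,0,0,0,0],[12,0,8,0,0,0,0],[12,0,8,0,0,0,0],[6,0,8,0,0,0,0],[0,0,8,0,0,0,0],[-5,0,8,0,0,0,0],[-10,0,8,0,0,0,0],[-15,0,8,0,0,0,0],[-20,0,8,0,0,0,0],[-20,0,8,0,0,0,0]]'
```

```text
time: 52.6
position: [0.5078, 0.0095, 0.0269]
tcp_rot: [[-0.998, -0.058, 0.001], [-0.058, 0.998, 0.001], [-0.001, 0.001, -1.0]]
wrist_force: [-0.1, 0.1, -0.7]
gripper_width: 0.0001
gripper_force: 0.0
```

Run:
```python
from h import *
manip.capture('top');manip.capture('scene')
for n in('top','scene'):
  r=manip.trace(n,'tray_handle')[0];print(n,r['confidence'],rect(n,r['mask'],.03))
snap('wrist','w12.png')
```

```text
top 0.72 (609.3, 14.5, 316.2, 113.1, -86.8)
scene 0.93 (578.6, 16.3, 315.5, 121.1, -86.8)
```

View pics/w12.png

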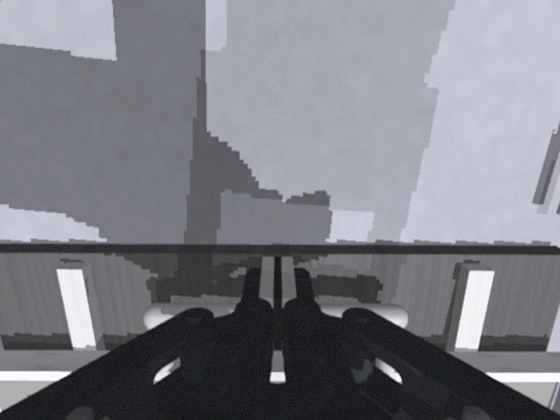

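The wrist view shows the handle, at rows 305-330 either side, just beyond the fingers. The fingers are on its near side, so they are pushing it.

```bash
python3 - <<'E'
from h import *
for uv in((155,317),(398,317)): print(toplane('wrist',uv,.037).round(4))
E
python3 -m creep '[[-4,0,0,0,0,0,0],[-10,0,0,0,0,0,0],[-17,0,0,0,0,0,0],[-24,0,0,0,0,0,0],[-31,0,0,0,0,0,0],[-38,0,0,0,0,0,0],[-45,0,0,0,0,0,0],[-52,0,0,0,0,0,0],[-58,0,0,0,0,0,0],[-62,0,0,0,0,0,0],[-62,0,0,0,0,0,0]]'
```

```text
[ 0.5267 -0.0449  0.037 ]
[0.5201 0.0648 0.037 ]
time: 54.22
position: [0.5697, 0.0131, 0.0271]
tcp_rot: [[-0.998, -0.058, 0.001], [-0.058, 0.998, 0.001], [-0.002, 0.001, -1.0]]
wrist_force: [-1.1, -1.0, -0.7]
gripper_width: 0.0001
gripper_force: 0.0
```

```bash
python3 -m creep '[[-5,0,0,0,0,0,0],[-11,0,0,0,0,0,0],[-17,0,0,0,0,0,0],[-23,0,0,0,0,0,0],[-28,0,0,0,0,0,0],[-32,0,0,0,0,0,0],[-35,0,0,0,0,0,0],[-37,0,0,0,0,0,0],[-37,0,0,0,0,0,0]]'
```

```text
time: 55.35
position: [0.5966, 0.0146, 0.0268]
tcp_rot: [[-0.998, -0.059, -0.023], [-0.059, 0.998, -0.0], [0.023, 0.001, -1.0]]
wrist_force: [-27.1, -1.8, 19.5]
gripper_width: -0.0001
gripper_force: 13.9
```

```bash
python3 -m creep '[[-1,0,0,0,0,0,0],[-2,0,0,0,0,0,0],[-3,0,0,0,0,0,0],[-4,0,0,0,0,0,0],[-4,0,0,0,0,0,0],[-4,0,0,0,0,0,0]]'
```

```text
time: 56.1
position: [0.5967, 0.0147, 0.0269]
tcp_rot: [[-0.998, -0.059, -0.032], [-0.059, 0.998, -0.001], [0.032, 0.001, -0.999]]
wrist_force: [-36.4, -2.7, 27.3]
gripper_width: 0.0
gripper_force: 19.1
```

```bash
python3 -m creep '[[4,0,0,0,0,0,0],[8,0,0,0,0,0,0],[20,0,0,0,0,0,0],[40,0,-30,0,0,0,0],[60,0,-80,0,0,0,0],[80,0,-140,0,0,0,0],[100,0,-200,0,0,0,0],[100,0,-200,0,0,0,0],[100,0,-200,0,0,0,0]]'
python3 - <<'E'
from h import *
c=manip.get_calibration('wrist');snap('wrist','w13.png')
r=manip.trace('wrist','tray_handle')[0];print(r['confidence'],rect('wrist',r['mask'],.035,c))
print(manip.observe()['position'])
E
```

```text
time: 57.22
position: [0.5104, 0.0094, 0.2269]
tcp_rot: [[-0.998, -0.058, 0.001], [-0.058, 0.998, 0.001], [-0.002, 0.001, -1.0]]
wrist_force: [-0.9, -0.2, -1.3]
gripper_width: 0.0001
gripper_force: 0.0
0.61 (646.2, 16.0, 310.9, 80.3, -86.3)
[0.5095125  0.00947246 0.22463385]
```

View pics/w13.png

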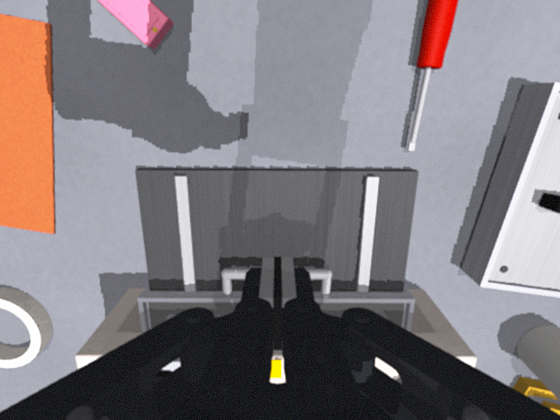

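The tray is deep in the press, with the handle at row ~275 and the front rim at rows 292-300.

Run:
```python
from h import *
for uv,z in(((236,274),.037),((320,274),.037),((138,291),.035),((414,291),.035),((137,169),.0),((417,169),.0),((108,356),.118),((447,354),.118)): print(uv,toplane('wrist',uv,z).round(4))
im=cv2.imread('pics/w13.png');im2=im[240:370,60:500];print(np.round(im[262:306,150].mean(1)).astype(int).tolist())
```

```text
(236, 274) [ 0.6117 -0.0288  0.037 ]
(320, 274) [0.6064 0.0615 0.037 ]
(138, 291) [ 0.64  -0.136  0.035]
(414, 291) [0.622  0.1673 0.035 ]
(137, 169) [ 0.5111 -0.1429  0.    ]
(417, 169) [0.4929 0.1609 0.    ]
(108, 356) [ 0.6554 -0.1313  0.118 ]
(447, 354) [0.6357 0.167  0.118 ]
[99, 102, 98, 99, 90, 103, 99, 99, 96, 100, 96, 99, 97, 95, 97, 96, 93, 82, 64, 55, 57, 53, 55, 56, 59, 61, 58, 55, 73, 103, 107, 114, 112, 111, 109, 122, 144, 165, 163, 149, 115, 95, 92, 92]
```

The tray has only travelled about 112 mm. The gripper's body has probably met the press head, so I'll push again with the tool tilted, fingertips forward and body back.

```bash
python3 -m creep '[[-10,0,40,0,-0.15,0,0],[-25,0,90,0,-0.3,0,0],[-45,0,140,0,-0.4,0,0],[-45,0,175,0,-0.4,0,0],[-45,0,192,0,-0.4,0,0],[-45,0,192,0,-0.4,0,0],[-45,0,192,0,-0.4,0,0]]'
```

```text
time: 58.2
position: [0.555, 0.0122, 0.0347]
tcp_rot: [[-0.92, -0.058, 0.388], [-0.053, 0.998, 0.024], [-0.389, 0.001, -0.921]]
wrist_force: [-0.4, -0.2, 0.1]
gripper_width: 0.0001
gripper_force: 0.0
```

```bash
python3 -m creep '[[3.8,8.9,0,0,0,0,0]]' >/dev/null 2>&1 & wait; sleep 0; python3 -c "
from h import *
s=manip.observe();print(s['position'],s['wrist_force'])"
```

```text
[0.55191592 0.02066349 0.03479106] [-0.23363674 -0.60154538  0.10591394]
```

```bash
python3 -m creep '[[0,-8.9,8.9,0,0,0,0],[0,-8.9,8.9,0,0,0,0],[-18.4,-8.9,16.7,0,0,0,0],[-27.6,-8.9,20.5,0,0,0,0],[-32.2,-8.9,22.5,0,0,0,0],[-36.8,-8.9,24.4,0,0,0,0],[-36.8,-8.9,24.4,0,0,0,0]]'
```

```text
time: 59.2
position: [0.5946, 0.0145, 0.0251]
tcp_rot: [[-0.92, -0.058, 0.388], [-0.053, 0.998, 0.024], [-0.389, 0.001, -0.921]]
wrist_force: [-0.0, -1.1, -0.4]
gripper_width: -0.0001
gripper_force: 0.0
```

Forward in 3 mm steps.

```bash
python3 -m creep '[[-2.8,0,1.2,0,0,0,0],[-5.5,0,2.3,0,0,0,0],[-8.3,0,3.5,0,0,0,0],[-11,0,4.6,0,0,0,0],[-11,0,4.6,0,0,0,0]]'
```

```text
time: 59.82
position: [0.6001, 0.0155, 0.0207]
tcp_rot: [[-0.926, -0.059, 0.374], [-0.054, 0.998, 0.024], [-0.375, 0.002, -0.927]]
wrist_force: [-14.1, -1.2, 3.7]
gripper_width: -0.0003
gripper_force: 6.0
```

```bash
python3 -m creep '[[-1.4,0,0.6,0,0,0,0],[-2.8,0,1.2,0,0,0,0],[-4.1,0,1.8,0,0,0,0],[-5.5,0,2.3,0,0,0,0],[-5.5,0,2.3,0,0,0,0]]'
```

```text
time: 60.45
position: [0.6014, 0.016, 0.0176]
tcp_rot: [[-0.93, -0.06, 0.363], [-0.055, 0.998, 0.025], [-0.364, 0.003, -0.931]]
wrist_force: [-25.4, -2.4, 6.2]
gripper_width: 0.0002
gripper_force: 10.5
```

```bash
python3 -m creep '[[5.5,0,-2.3,0,0,0,0],[20,0,-8,0,0,0,0],[60,0,-40,0,0.1,0,0],[70,0,-100,0,0.2,0,0],[80,0,-160,0,0.35,0,0],[90,0,-200,0,0.35,0,0],[90,0,-200,0,0.35,0,0],[90,0,-200,0,0.35,0,0]]'
python3 - <<'E'
from h import *
im=snap('wrist','w14.png');top=snap('top','t2.png')
np.save('c14.npy',manip.get_calibration('wrist'),allow_pickle=True)
print(manip.observe()['position'],manip.observe()['tcp_rot'][:,2])
a=im[150:390,110:470];b=top[130:240,160:310]
o=np.zeros((560,800,3),np.uint8);o[:560//1*1][:480]=0
A=cv2.resize(a,None,fx=1.3,fy=1.3);B=cv2.resize(b,None,fx=2,fy=2)
o[:A.shape[0],:A.shape[1]]=A;o[330:330+B.shape[0],:B.shape[1]]=B
t0=cv2.cvtColor(cv2.imread('pics/top0.png'),4)[130:240,160:310];C=cv2.resize(t0,None,fx=2,fy=2);o[330:330+C.shape[0],310:310+C.shape[1]]=C
cv2.imwrite('pics/m14.png',o[:,:,::-1])
E
```

```text
time: 61.45
position: [0.452, 0.0061, 0.1742]
tcp_rot: [[-0.997, -0.058, 0.051], [-0.058, 0.998, 0.004], [-0.051, 0.001, -0.999]]
wrist_force: [-0.3, -0.5, 0.3]
gripper_width: 0.0002
gripper_force: 0.0
[0.45142067 0.00616021 0.17280187] [ 0.04714483  0.00423864 -0.99887907]
```

View pics/m14.png

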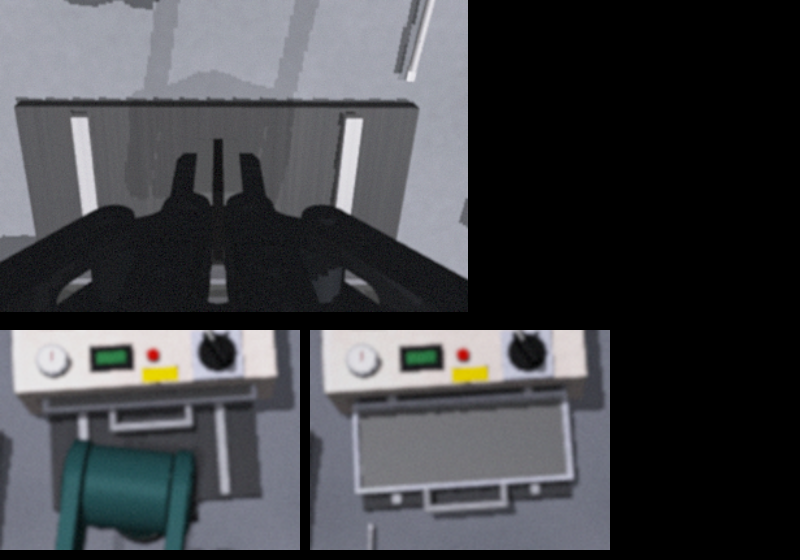

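The two top crops, 2x with the present one on the left, show the handle bar moved from row ~508 to ~426. I'll convert that to millimetres.

Run:
```python
from h import *
new=cv2.imread('pics/t2.png').mean(2);old=cv2.imread('pics/top0.png').mean(2)
def prof(im,c,r0,r1): return [int(x) for x in im[r0:r1,c-6:c+7].mean(1)]
print(prof(new,236,165,190));print(prof(old,238,200,228))
for uv in((236,178),(238.5,219)): print(toplane('top',uv,.036).round(4))
# rim
print(prof(new,203,160,185));print(prof(old,225,195,220))
```

```text
[83, 98, 90, 64, 42, 33, 36, 46, 57, 77, 115, 155, 168, 147, 99, 52, 36, 47, 61, 68, 67, 63, 61, 57, 52]
[119, 119, 117, 118, 124, 150, 176, 164, 107, 56, 48, 60, 66, 66, 66, 82, 122, 159, 159, 127, 87, 66, 67, 83, 105, 118, 119, 119]
[0.612 0.011 0.036]
[0.4921 0.0042 0.036 ]
[90, 71, 61, 55, 57, 58, 65, 83, 99, 96, 73, 54, 52, 62, 84, 103, 109, 108, 107, 108, 108, 109, 110, 104, 87]
[120, 119, 119, 118, 119, 119, 119, 120, 119, 119, 128, 158, 179, 161, 103, 58, 55, 64, 66, 65, 67, 88, 128, 160, 158]
```

```bash
python3 -c "
from h import *
go(.67,-.02,.29,93.3)"
```

```text
az  93 [-222.0, -38.6, -106.9] [0.002, 0.047, 0.001] rows>=4
az 273 [-222.0, -38.6, -106.9] [-0.074, 0.002, -3.14] rows>=17
now [0.4514 0.0062 0.1728] q [  -7.   -9.   98.    1.   88. -100.]
```

```bash
python3 -m creep '[[0,0,-60,0,0.047,0,0],[-55,-10,-107,0,0.047,0,0],[-110,-20,-107,0,0.047,0,0],[-165,-30,-107,0,0.047,0,0],[-222,-39,-107,0,0.047,0,0],[-222,-39,-107,0,0.047,0,0],[-222,-39,-107,0,0.047,0,0]]'
python3 - <<'E'
from h import *
c=manip.get_calibration('wrist');np.save('c15.npy',c,allow_pickle=True)
im=snap('wrist','w15.png')
for t,z in(('tray_handle',.035),('selector_grip',.158),('press',.118)):
  for r in manip.trace('wrist',t)[:1]:print(t,r['confidence'],r['at'],rect('wrist',r['mask'],z,c))
E
```

```text
time: 62.42
position: [0.6701, -0.0203, 0.2897]
tcp_rot: [[-0.998, -0.058, -0.002], [-0.058, 0.998, 0.002], [0.002, 0.002, -1.0]]
wrist_force: [-0.2, -1.4, -0.3]
gripper_width: 0.0002
gripper_force: 0.0
tray_handle 0.66 [309.4, 151.9] (633.8, 15.5, 310.9, 50.9, -86.6)
selector_grip 0.59 [214.8, 210.5] (683.2, -75.8, 50.6, 50.4, 55.6)
press 0.6 [323.0, 182.8] (683.7, 19.1, 360.8, 316.9, -87.3)
```

View pics/w15.png

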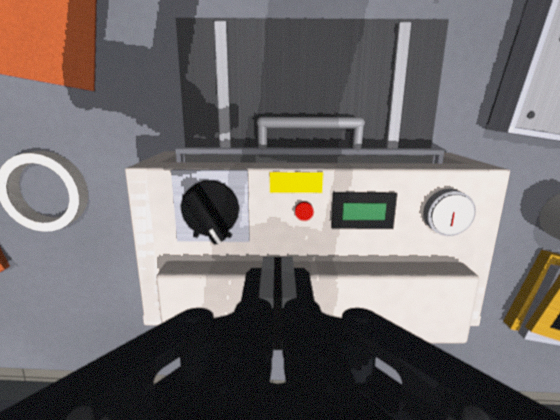

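Clear view: handle axis at row 122 (columns 258-363), front rim at row 150, head front top edge at row 168, selector at (210,210) with its white pointer towards (217,240).

Run:
```python
from h import *
c=np.load('c15.npy',allow_pickle=True).item();im=cv2.imread('pics/w15.png').mean(2)
a=np.radians(3.4);ex=np.array([np.cos(a),np.sin(a)])
for n,uv,z in(('h',(310,121),.037),('h2',(258,121),.037),('h3',(363,121),.037),('rim',(310,148.5),.035),('headL',(128,168),.118),('headR',(508,169),.118),('head at col310',(310,168),.118),('platL',(176,17),.0),('platR',(447,20),.0)):
    p=toplane('wrist',uv,z,c);print(n,p.round(4),'along',round(float(p[:2]@ex),4))
for n,q in(('handle out',(.497,.0094)),('rim out',(.5268,.0099))): print(n,round(float(np.dot(q,ex)),4))
print([int(v) for v in im[112:180,305:316].mean(1)])
```

```text
h [0.6116 0.0132 0.037 ] along 0.6113
h2 [ 0.6151 -0.045   0.037 ] along 0.6114
h3 [0.608  0.0727 0.037 ] along 0.6113
rim [0.6424 0.0162 0.035 ] along 0.6422
headL [ 0.6604 -0.1597  0.118 ] along 0.6498
headR [0.6402 0.1934 0.118 ] along 0.6505
head at col310 [0.6503 0.0091 0.118 ] along 0.6497
platL [ 0.509  -0.1441  0.    ] along 0.4995
platR [0.4934 0.1619 0.    ] along 0.5022
handle out 0.4967
rim out 0.5265
[70, 60, 40, 32, 46, 80, 111, 128, 141, 155, 165, 168, 162, 150, 136, 112, 85, 72, 72, 73, 72, 71, 72, 73, 73, 68, 58, 44, 35, 35, 35, 36, 34, 34, 35, 49, 67, 86, 95, 97, 97, 96, 80, 61, 56, 56, 58, 57, 57, 58, 69, 85, 92, 95, 91, 96, 127, 173, 199, 188, 170, 153, 155, 155, 154, 154, 154, 154]
```

Run:
```python
from h import *
c=np.load('c15.npy',allow_pickle=True).item();im=cv2.cvtColor(cv2.imread('pics/w15.png'),4)
g=im[170:250,170:255].min(2)
m=np.zeros(im.shape[:2],np.uint8);m[182:242,180:242]=(im[182:242,180:242].max(2)<60)
n,l,s,ce=cv2.connectedComponentsWithStats(m);k=1+np.argmax(s[1:,4]);print('dial',s[k],ce[k])
for z in(.12,.132,.158):print(z,toplane('wrist',ce[k],z,c).round(4))
w=((im.min(2)>170)&(np.indices(m.shape)[0]>205)&(np.indices(m.shape)[0]<248)&(np.indices(m.shape)[1]>195)&(np.indices(m.shape)[1]<235))
n,l,s,ce2=cv2.connectedComponentsWithStats(w.astype(np.uint8))
for i in range(1,n):
  if s[i,4]>8: print('white',s[i],ce2[i],toplane('wrist',ce2[i],.158,c).round(4))
for r in range(174,250,3): print(r,' '.join('%3d'%v for v in im[r,174:250:3].max(1)))
```

```text
dial [ 181  182   58   60 2490] [209.81686747 208.51485944]
0.12 [ 0.6947 -0.0834  0.12  ]
0.132 [ 0.6908 -0.0812  0.132 ]
0.158 [ 0.6825 -0.0764  0.158 ]
white [196 227  39  21 389] [215.16966581 241.23393316] [ 0.712  -0.0717  0.158 ]
174 141 137 139 183 185 172 213 222 221 223 223 223 223 221 225 224 223 223 196 197 195 195 197 195 186 231
177 222 216 215 216 152 166 182 187 223 220 218 221 221 223 224 223 222 220 192 193 190 196 194 193 195 232
180 222 221 216 140 136 137 137 134 172 106  66  65  87  91 119 193 229 226 195 196 199 197 196 195 200 230
183 223 221 202 132 133 130 139  74  32  30  35  39  33  41  34  30  89 171 202 197 196 200 197 203 209 229
186 216 218 209 168 129 126  54   8   8  24  33  35  33  34  29  37  36  24 153 190 191 190 192 191 223 229
189 220 218 219 198 123  29  19  21  17  21  35  30  32  37  43  37  34  35  25 119 197 190 194 195 225 228
192 214 209 215 190  41  25  31  28   5  25  17  36  37  33  38  35  38  31  36  28 168 186 188 188 222 215
195 218 220 221  51  21  40  34  32   6   6  10  22  38  32  29  34  41  36  31  34  47 193 192 198 224 219
[... 1244 characters left out ...]
 192  40  30  16  19  75 192 192 190 195 191 194 177
234 237 216 219 217 215 218 194  25  69 124  59  22  85 234 101  34  31  15  25  80 193 190 192 192 192 165
237 237 209 219 217 217 217 207 130 188 222 217 206  21 149 200  49  43  46  97 152 196 189 196 194 192 172
240 239 219 215 216 220 217 213 217 215 217 214 221 135  25 178 164  72 172 193 191 190 187 193 189 191 180
243 237 239 234 234 235 235 234 235 234 235 236 235 218 104  90 211 213 217 216 214 214 207 209 207 212 215
246 234 238 238 238 234 233 235 234 233 234 234 236 232 213 214 214 214 219 219 214 212 213 208 210 213 213
249 235 236 236 237 235 239 236 235 233 235 237 235 235 215 215 216 215 215 219 216 217 215 208 209 216 218
```

The selector's bar points about 32° towards +y from the press x. Its axis is near (0.691, -0.081).

```bash
python3 -c "
from h import *
go(.691,-.0812,.19,124.5)"
```

```text
az 124 [-17.6, -62.3, 104.5] [-0.001, 0.005, -0.544] rows>=3
az 304 [-17.6, -62.3, 104.5] [0.007, 0.001, 2.598] rows>=14
now [ 0.6692 -0.0201  0.2945] q [  -7.   21.   53.    0.  106. -100.]
```

```bash
python3 -m creep '[[-18,-62,40,0,0,-0.18,45],[-18,-62,80,0,0,-0.36,45],[-18,-62,104,0,0,-0.544,45],[-18,-62,104,0,0,-0.544,45],[-18,-62,104,0,0,-0.544,45]]'
python3 -c "
from h import *
go(.691,-.0812,.137,124.5)"
```

```text
time: 63.25
position: [0.6925, -0.0809, 0.1914]
tcp_rot: [[-0.825, -0.565, 0.007], [-0.565, 0.825, 0.0], [-0.006, -0.004, -1.0]]
wrist_force: [-0.6, -0.9, -0.5]
gripper_width: 0.0449
gripper_force: 0.0
az 124 [1.7, 0.8, 54.4] [-0.004, 0.006, -0.002] rows>=1
az 304 [1.7, 0.8, 54.4] [0.009, 0.006, 3.139] rows>=17
now [ 0.6925 -0.0809  0.1914] q [ -11.   24.   59.    0.   96. -136.]
```

```bash
python3 -m creep '[[1,0,25,-0.004,0.006,0,45],[1,0,45,-0.004,0.006,0,45],[1,0,53,-0.004,0.006,0,45],[1,0,53,-0.004,0.006,0,45],[1,0,53,-0.004,0.006,0,8],[1,0,53,-0.004,0.006,0,8],[1,0,53,-0.004,0.006,0,8],[1,0,53,-0.004,0.006,0,8],[1,0,53,-0.004,0.006,0,8]]' 40
```

```text
time: 64.38
position: [0.6918, -0.0814, 0.1367]
tcp_rot: [[-0.824, -0.566, -0.003], [-0.566, 0.824, 0.001], [0.002, 0.003, -1.0]]
wrist_force: [-1.1, 1.3, 5.5]
gripper_width: 0.0133
gripper_force: 40.7
```

```bash
python3 -m creep '[[0,0,0,0,0,0.12,8],[0,0,0,0,0,0.26,8],[0,0,0,0,0,0.4,8],[0,0,0,0,0,0.54,8],[0,0,0,0,0,0.68,8],[0,0,0,0,0,0.8,8],[0,0,0,0,0,0.9,8],[0,0,0,0,0,0.98,8],[0,0,0,0,0,0.98,8]]' 60
python3 -m creep '[[0,0,0,0,0,0,40],[0,0,0,0,0,0,40],[0,0,0,0,0,0,40],[0,0,-30,0,0,0,40],[0,0,-80,0,0,0,40],[30,0,-130,0,0,0,40],[60,20,-150,0,0,0,40],[60,20,-150,0,0,0,40]]'
python3 - <<'E'
from h import *
im=snap('wrist','w16.png');c=manip.get_calibration('wrist')
r=manip.trace('wrist','selector_grip')[0];print(r['at'],rect('wrist',r['mask'],.158,c))
manip.capture('top');t=snap('top','t3.png');s=snap('scene','s3.png')
o=np.zeros((600,800,3),np.uint8);o[:420//2*1,:280]=cv2.resize(s,(280,210));
o[:420,:560]=cv2.resize(im,(560,420)); x,y=map(int,r['at']);
cr=im[max(0,y-50):y+50,max(0,x-50):x+50];cr=cv2.resize(cr,(230,230));o[:230,565:795]=cr
o[425:600,:350]=cv2.resize(t[60:240,60:420],(350,175));o[235:420,565:795]=cv2.resize(s[180:400,150:420],(230,185))
cv2.imwrite('pics/f.png',o[:,:,::-1])
E
```

```text
time: 65.5
position: [0.6918, -0.0818, 0.1368]
tcp_rot: [[-0.929, 0.369, -0.003], [0.369, 0.929, 0.0], [0.003, -0.001, -1.0]]
wrist_force: [-2.0, 0.7, 6.5]
gripper_width: 0.0125
gripper_force: 62.3
time: 66.5
position: [0.6438, -0.0395, 0.2899]
tcp_rot: [[-0.93, 0.367, 0.002], [0.367, 0.93, 0.0], [-0.002, 0.001, -1.0]]
wrist_force: [0.1, -0.1, 0.8]
gripper_width: 0.0402
gripper_force: 0.0
[256.4, 251.7] (683.0, -75.2, 58.4, 48.6, 4.8)
```

View pics/f.png

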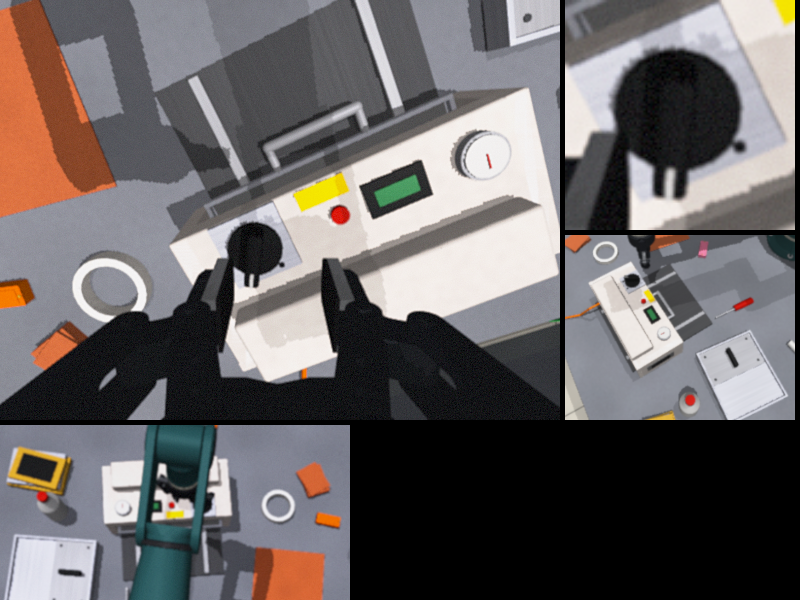

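The pointer now lies about 60° clockwise of where it began, so the selector has clicked over. The tray handle stands 37 mm in front of the head, which is its home position. The cover is shut and the mat is empty.

```bash
python3 -c "
from cell import manip
print(manip.job_done())"
```

```text
the job is handed in; nothing more can be done
None
```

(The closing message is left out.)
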